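# Pack, shut and stamp the transit case

## Task

Pack the finished valve bodies in the black transit case, each lying bonnet up in a foam pocket of its own, then bring the lid down and press it until both catches snap. Then stamp the label on the shut lid: stand the toppled stamp upright on the middle of the label and push its handle all the way down; finally put the stamp back on the bench, standing upright. Leave the caliper, the spray can and the tape dispenser alone.

Things in the scene. Friction and masses are not known exactly. Their poses are not given: they have to be found in the camera images.
- part0: One of 4 to 6 finished aluminium valve bodies, all alike (None if absent): bar 70 x 32 x 32 mm with a round bonnet 26 mm wide, 10 mm high in the middle of its top; 42 mm high in all, 0.3 kg, bonnet up. Origin at the centre of its underside; x along its length, z up through the bonnet.
- part1: One of 4 to 6 finished aluminium valve bodies, all alike (None if absent): bar 70 x 32 x 32 mm with a round bonnet 26 mm wide, 10 mm high in the middle of its top; 42 mm high in all, 0.3 kg, bonnet up. Origin at the centre of its underside; x along its length, z up through the bonnet.
- part2: One of 4 to 6 finished aluminium valve bodies, all alike (None if absent): bar 70 x 32 x 32 mm with a round bonnet 26 mm wide, 10 mm high in the middle of its top; 42 mm high in all, 0.3 kg, bonnet up. Origin at the centre of its underside; x along its length, z up through the bonnet.
- part3: One of 4 to 6 finished aluminium valve bodies, all alike (None if absent): bar 70 x 32 x 32 mm with a round bonnet 26 mm wide, 10 mm high in the middle of its top; 42 mm high in all, 0.3 kg, bonnet up. Origin at the centre of its underside; x along its length, z up through the bonnet.
- part4: One of 4 to 6 finished aluminium valve bodies, all alike (None if absent): bar 70 x 32 x 32 mm with a round bonnet 26 mm wide, 10 mm high in the middle of its top; 42 mm high in all, 0.3 kg, bonnet up. Origin at the centre of its underside; x along its length, z up through the bonnet.
- part5: One of 4 to 6 finished aluminium valve bodies, all alike (None if absent): bar 70 x 32 x 32 mm with a round bonnet 26 mm wide, 10 mm high in the middle of its top; 42 mm high in all, 0.3 kg, bonnet up. Origin at the centre of its underside; x along its length, z up through the bonnet.
- case: Black foam-lined transit case, fixed, outside 212 x 212 mm. Origin at the centre of its underside; x points from the front (catches) to the hinge, z up. Walls 5 mm thick, rim at 32 mm. Six foam pockets in two rows of three, top of the foam at 16 mm. At the front stand two grey snap catches (y = -75, +75 mm, up to 53 mm high) and a carrying handle 27 mm deep.
- pocket0 (a point): Centre of the floor of a foam pocket, 8 mm above the table: 80 mm (along the case's x) x 42 mm (y), 8 mm deep, at x = -46, y = -60 mm of the case. A valve body lies in it with its length along the case's x, any one in any pocket; its underside is then at this height. Axes as the case.
- pocket1 (a point): Centre of the floor of a foam pocket, 8 mm above the table: 80 mm (along the case's x) x 42 mm (y), 8 mm deep, at x = -46, y = 0 mm of the case. A valve body lies in it with its length along the case's x, any one in any pocket; its underside is then at this height. Axes as the case.
- pocket2 (a point): Centre of the floor of a foam pocket, 8 mm above the table: 80 mm (along the case's x) x 42 mm (y), 8 mm deep, at x = -46, y = 60 mm of the case. A valve body lies in it with its length along the case's x, any one in any pocket; its underside is then at this height. Axes as the case.
- pocket3 (a point): Centre of the floor of a foam pocket, 8 mm above the table: 80 mm (along the case's x) x 42 mm (y), 8 mm deep, at x = 46, y = -60 mm of the case. A valve body lies in it with its length along the case's x, any one in any pocket; its underside is then at this height. Axes as the case.
- pocket4 (a point): Centre of the floor of a foam pocket, 8 mm above the table: 80 mm (along the case's x) x 42 mm (y), 8 mm deep, at x = 46, y = 0 mm of the case. A valve body lies in it with its length along the case's x, any one in any pocket; its underside is then at this height. Axes as the case.
- pocket5 (a point): Centre of the floor of a foam pocket, 8 mm above the table: 80 mm (along the case's x) x 42 mm (y), 8 mm deep, at x = 46, y = 60 mm of the case. A valve body lies in it with its length along the case's x, any one in any pocket; its underside is then at this height. Axes as the case.
- lid (a joint): Case lid, rad: 0 shut, 1.55 to 1.8 (open) at the start, stop at 1.8. Tray 212 x 212 x 30 mm, 0.4 kg, stiff damped hinge: it stays where put from about 1.2 to 1.55, leans back to its stop beyond; below about 1.1 it sinks by itself (1 to 3 s) until it rests on the catches, ajar at about 0.06. Some 11 N down at its front edge (over the last 10 mm) snaps it past them; they hold it shut at 0 to 0.01.
- lid_hinge (a point): Middle of the lid's hinge line: 32 mm above the table, 106 mm behind the middle of the case (case +x), along the case's y. Opening turns the lid up and back, about the case's y.
- lid_edge (a point): Place to press: on the lid's outer top face, mid-width, 15 mm in from its front edge; 197 mm from the hinge along the lid, 30 mm off the hinge plane. 62 mm above the table when shut. z points out of the face, x towards the hinge. Foam inside the lid ends 53 mm above the table when shut.
- label (a point): Centre of the white paper label, 92 mm (front to hinge) x 122 mm, on the lid's outer top face, 106 mm from the hinge; 62 mm above the table when the lid is shut. z points out of the face, x towards the hinge.
- stamp: Self-inking stamp, 0.2 kg, lying toppled. Origin at the centre of its foot's underside; z runs up to the handle's top. Foot 44 (x) x 60 (y) x 6 mm; black handle 44 (x) x 50 mm (y) from z = 25 to 105 mm: grip it across these. Toppled it lies on an x side, its axis level 22 mm above the table, handle's top to the robot's left (+y).
- stamp_handle (a joint): The stamp's handle, m: 0 up, 0.016 fully down. It slides down over the foot against a spring (4 N to start, 12 N at the bottom) and comes back up. The stamp may be lifted, carried and pushed by its handle.
- caliper: Bystander: steel caliper 200 mm long lying on the table. Origin under its middle.
- spray: Bystander: white spray can, 45 mm in diameter, 130 mm high, standing. Origin under its middle.
- tape: Bystander: blue tape dispenser, 60 x 150 x 104 mm. Origin under its middle.
Things that resemble listed ones, but are neither listed nor needed, are in the scene too. Leave any blue look-alike of the part3 alone. There is more than one size of the stamp; the one meant has the size given above.

How it is judged:
On the way, in this order (a step that is already met when the one before it is completed fails the run):
1. all valve bodies present lie in pockets and the lid is snapped shut (z of part0 in the frame of case between 0.004 and 0.0125 m and x of part0 in the frame of case between -0.06 and 0.06 m and y of part0 in the frame of case between -0.075 and 0.075 m and z of part1 in the frame of case between 0.004 and 0.0125 m and x of part1 in the frame of case between -0.06 and 0.06 m and y of part1 in the frame of case between -0.075 and 0.075 m and z of part2 in the frame of case between 0.004 and 0.0125 m and x of part2 in the frame of case between -0.06 and 0.06 m and y of part2 in the frame of case between -0.075 and 0.075 m and z of part3 in the frame of case between 0.004 and 0.0125 m and x of part3 in the frame of case between -0.06 and 0.06 m and y of part3 in the frame of case between -0.075 and 0.075 m and z of part4 in the frame of case between 0.004 and 0.0125 m and x of part4 in the frame of case between -0.06 and 0.06 m and y of part4 in the frame of case between -0.075 and 0.075 m and z of part5 in the frame of case between 0.004 and 0.0125 m and x of part5 in the frame of case between -0.06 and 0.06 m and y of part5 in the frame of case between -0.075 and 0.075 m and value of joint lid below 0.025 rad), for 0.2 s.
2. the stamp stands upright on the middle of the label of the shut case and its handle is pushed all the way down (value of joint lid below 0.025 rad and value of joint stamp_handle above 0.0142 m and angle between stamp's own z axis and vertical below 0.12 rad and distance between stamp and label below 0.02 m), for 0.1 s.
At the end, for the whole second after the job is handed in: Every valve body present lies bonnet up on a pocket floor (within 4.5 mm), the lid is snapped shut (under 0.025 rad), and the stamp, having stamped the label (14.2 mm of stroke, within 20 mm of its centre), stands upright (within 0.1 rad) and still on the table top, handle up (all of step 1 and angle between stamp's own z axis and vertical below 0.1 rad and height (world z) of stamp between -0.01 and 0.006 m and linear speed of stamp below 0.02 m/s and value of joint stamp_handle below 0.003 m); the robot touches nothing.
It fails at once if the caliper is moved more than 30 mm or tipped over (distance of caliper from where it was at the start of the episode above 0.03 m or angle between caliper's own z axis and vertical above 0.4 rad).
It fails at once if the spray can is moved more than 30 mm or tipped over (distance of spray from where it was at the start of the episode above 0.03 m or angle between spray's own z axis and vertical above 0.4 rad).
It fails at once if the tape dispenser is moved more than 30 mm or tipped over (distance of tape from where it was at the start of the episode above 0.03 m or angle between tape's own z axis and vertical above 0.4 rad).
Of part0, part1, part2, part3, part4, part5 only 4 to 6 are there at a start; the rules pass over those that are not, and their reading is None.
At some moment in a run one of part0, part1, part2, part3, part4, part5, stamp may be knocked a few centimetres aside while the robot is not near it.
Once in a run the grip may slacken for a moment while it holds something.
It also fails if it takes over 210 s, if anything falls off the work surface, if the arm or the gripper's body presses on something with over 40 N, if the wrist force passes 120 N, or if a joint passes its speed limit or range.

## Robot

A 6-joint arm with a two-finger parallel gripper is mounted at the origin on the work surface. World frame = base frame: x ahead of the robot, y to its left, z up, the work surface at z = 0. Lengths are in m, angles in rad, forces in N, time in s.
With the tool pointing down it reaches from about 0.425 to 0.95 m from the base axis. Payload 3.5 kg.
Tool frame: the origin (TCP) lies at the very end of the fingers, on their centre line; the grasp point (between the pads) lies 19 mm behind it; z points along the fingers, y is the direction in which the jaws open and shut (so a half turn about z gives the same grasp; the last joint's range is limited). The gripper opens to 85 mm and grips with 20 to 120 N. Pads are 22 mm wide; open, the fingers measure 114 mm over their backs; the gripper's body (76 mm by 85 mm) begins 54 mm behind the grasp point. The pads swing forward as they close: fully open they stand 13 mm farther back than shut.
Start: joints at [-1.432, 0.286, 1.577, -0, 1.279, -0.15], TCP at [0.192, -0.647, 0.231] pointing down, gripper open.
Joint ranges: [-2.77, 2.77], [-0.9, 2.22], [0.21, 2.48], [-1.53, 4.67], [0.24, 2.81], [-2.84, 2.84]. Speed limits (rad/s): [2.79, 2.79, 3.14, 3.14, 3.14, 3.14].

## Interface

Orientations are given as a unit quaternion [x, y, z, w].
In Python, from bench import bot gives the robot as it stands. The module is installed in compiled form; this text tells all that it offers.
- The arm moves only by the tool apply_moves, never from a script. Its argument "commands" is a list that holds one entry, the list of rows, each a list of 5 numbers: the closure, from -1 (fully open) to 1 (shut), then the shift along the world's x, y, z in m, then the turn about the world's z in degrees. In form: [[[fingers, x, y, z, twist], ...]]. A call has exactly 5 rows; each row is the pose to reach, as a shift and turn from the pose measured when the call began; what a row does not reach only later rows make up. A row lasts 1/8 s, in which the tool goes at most 62.5 mm and 10.7 degrees, less where a joint would pass 70% of its speed; a pose out of reach is approached as far as the arm can. A call with a gripper value outside its range is refused whole. The fingers move at their own pace and stop on an object; "newtons" is the grip in N (left out, the last holds). Time passes only in rows, so rows that repeat a pose let the fingers close, or fill a call up. It gives the time, the measured TCP pose, the force and the opening at its end, in the units of the state.
- bot.read_state(): the state, without advancing time (a new reading comes with each control period).
- bot.capture(name): name is "scene" or "top" or "wrist"; returns a dict with "pixels" (480x640x3 uint8, red, green, blue), "fx", "fy", "cx", "cy" (pixels), "k1" (the pictures are not rectified: a ray, as slopes to the right and down, at radius r is drawn at 1 + k1 r^2 times it, then the intrinsics apply), "xyz" and "rotation" of the camera in the world; the wrist camera has in their place "mount" (4x4, takes a point from camera to tool coordinates, whose origin is the TCP and whose axes are the flange's). Camera axes: x right, y up, looking along -z (the intrinsics and any distortion apply to the point x, -y, -z); pixel columns grow to the right and rows downward; lengths in m; the calibration is good to about 2 mm. A picture is of the moment at which its call begins: read the wrist's pose just before it. There is no depth.
- bot.close_job(): hands the job in, once; it reports no verdict.
The state is a dict: "t": time; "joints": joint angles; "qvel": joint speeds; "tau": joint torques, N m; "tcp_pos": TCP position; "eef_rot": TCP orientation; "wrist_force": force on the tool from outside, world axes, zero at the start; "moment": the same for the moment, N m; "opening": finger opening in m.
Only numpy, scipy, OpenCV 4.12 (cv2) and the standard library are available. Lean on these libraries where they do the work, as an engineer would, in place of code of your own. Each camera call takes 0.05 s, during which the arm holds its last target.

## Working session

There is one attempt and no reset: what is moved stays moved. The work goes in short steps, Python scripts to look and compute and a tool call to move; the robot and the scene stay as the last step left them, time stands still between calls to the robot, and variables do not carry over. Pictures are saved under pics/ and viewed, and the job is handed in when it is done.

Besides the shell and the picture viewer there is one more tool, called after ">>>" in YAML: its name, and indented under it one key for each argument. apply_moves: Moves the arm, as the interface text tells. Its arguments: {"type":"object","properties":{"commands":{"type":"array","items":{"type":"array","items":{"type":"array","items":{"type":"number"}}}},"newtons":{"type":"number"}},"required":["commands"]}

```bash
mkdir -p pics; ls; cat > h.py <<'E'
import numpy as np, cv2
from bench import bot
def snap(cam,name):
    st=bot.read_state(); c=bot.capture(cam)
    cv2.imwrite(f'pics/{name}.png',c['pixels'][:,:,::-1]); 
    np.save(f'pics/{name}.npy',{'st':st,'c':c},allow_pickle=True)
    return st,c
E
python3 - <<'E'
from h import *
st=bot.read_state(); print(st)
for n in ['scene','top','wrist']:
    st,c=snap(n,n+'0'); print({k:v for k,v in c.items() if k!='pixels'})
E
```

```text
pics
{'t': 0.0, 'joints': array([-1.43203011e+00,  2.87171620e-01,  1.57818338e+00, -2.92802339e-06,
        1.27855748e+00, -1.50014816e-01]), 'qvel': array([ 0.00023008,  0.00154127, -0.00173521,  0.00014779, -0.00141939,
        0.00133763]), 'tau': array([ 9.49463356e-04, -4.05978155e+01, -2.92627788e+01, -1.51033345e-05,
        5.81506189e-03, -4.96192612e-06]), 'tcp_pos': array([ 0.19215643, -0.64639362,  0.22993973]), 'eef_rot': array([ 9.89593061e-01,  1.43889639e-01,  5.12225513e-06, -1.15990600e-03]), 'wrist_force': array([ 1.0280144 ,  1.18548651, -0.04448008]), 'moment': array([-0.0094927 ,  0.04533164, -0.00671549]), 'opening': 0.0855170511394423}
{'fx': 551.7925068526238, 'fy': 551.7925068526238, 'cx': 320.3073861344701, 'cy': 246.51860361065303, 'k1': -0.06015309274943118, 'xyz': array([0.97621008, 0.71487098, 0.72932945]), 'rotation': array([0.11287956, 0.40443729, 0.8801642 , 0.22135867])}
{'fx': 434.3564169182453, 'fy': 434.3564169182453, 'cx': 321.3452797579723, 'cy': 244.7868384302199, 'k1': -0.0968428940022501, 'xyz': array([0.44903429, 0.05770624, 0.79632497]), 'rotation': array([-0.0721683 ,  0.06186661,  0.70785175, -0.69993583])}
{'fx': 346.06709564407765, 'fy': 346.06709564407765, 'cx': 323.91732074173416, 'cy': 237.07655665928587, 'k1': -0.02866533448818046, 'mount': array([[ 8.64295223e-04,  9.57246370e-01,  2.89272604e-01,
         7.45733031e-02],
       [ 9.99999343e-01, -6.09528138e-04, -9.70800738e-04,
         3.92671551e-04],
       [-7.52975691e-04,  2.89273253e-01, -9.57246268e-01,
        -1.44013833e-01],
       [ 0.00000000e+00,  0.00000000e+00,  0.00000000e+00,
         1.00000000e+00]])}
```

View pics/scene0.png

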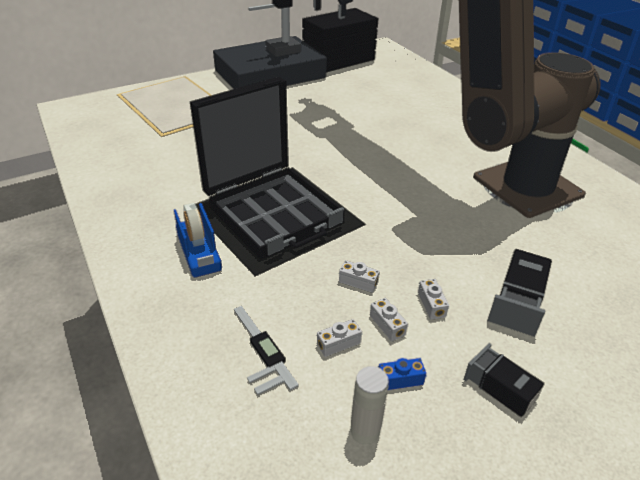

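View pics/top0.png

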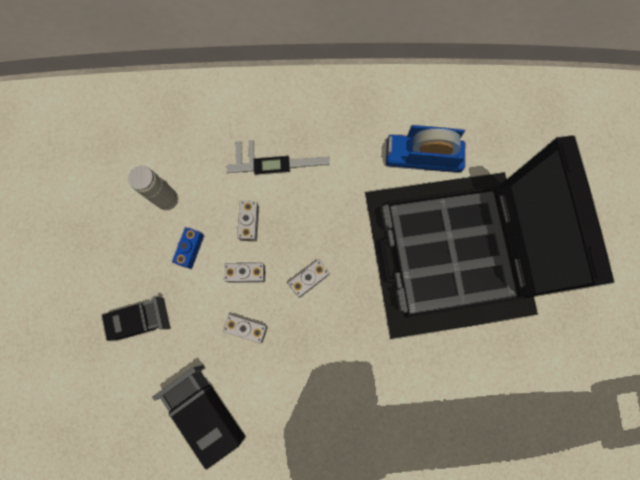

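View pics/wrist0.png

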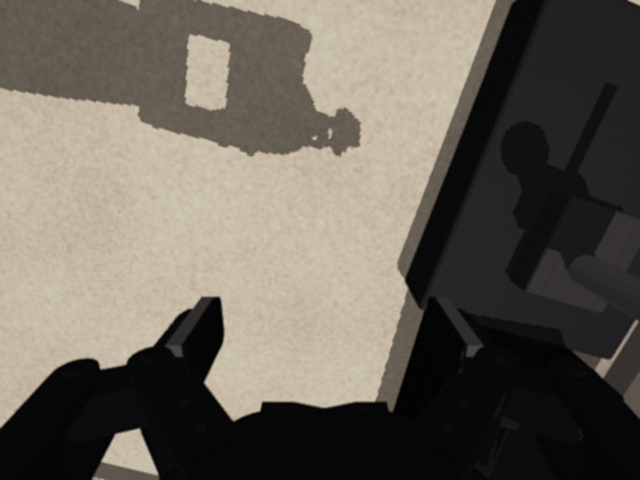

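The pictures show four grey valve bodies (top view near (247,220), (245,272), (308,277) and (245,327)), plus a blue look-alike at (187,247). The case is open at about (450,250). There are two toppled stamps, at about (137,317) and (200,415). Next I'll convert these to world coordinates.

```bash
cat >> h.py <<'E'
from scipy.spatial.transform import Rotation as R
def cam_pose(c,st=None):
    if 'mount' in c:
        T=np.eye(4);T[:3,:3]=R.from_quat(st['eef_rot']).as_matrix();T[:3,3]=st['tcp_pos']
        M=T@np.array(c['mount']); return M[:3,:3],M[:3,3]
    return R.from_quat(c['rotation']).as_matrix(),np.array(c['xyz'])
def ray(c,uv,st=None):
    uv=np.atleast_2d(np.array(uv,float))
    xd=np.c_[(uv[:,0]-c['cx'])/c['fx'],(uv[:,1]-c['cy'])/c['fy']]
    x=xd.copy()
    for _ in range(20): x=xd/(1+c['k1']*(x**2).sum(1,keepdims=True))
    Rm,o=cam_pose(c,st)
    d=np.c_[x[:,0],-x[:,1],-np.ones(len(x))]@Rm.T
    return o,d
def onz(c,uv,z,st=None):
    o,d=ray(c,uv,st); return o+d*((z-o[2])/d[:,2:3])
def proj(c,P,st=None):
    P=np.atleast_2d(P).astype(float); Rm,o=cam_pose(c,st)
    q=(P-o)@Rm; x=np.c_[q[:,0]/-q[:,2],-q[:,1]/-q[:,2]]
    x=x*(1+c['k1']*(x**2).sum(1,keepdims=True))
    return np.c_[x[:,0]*c['fx']+c['cx'],x[:,1]*c['fy']+c['cy']]
def load(n):
    d=np.load(f'pics/{n}.npy',allow_pickle=True).item(); return d['st'],d['c']
def parts(c,st=None,z=0.032,amin=150,verbose=False):
    hsv=cv2.cvtColor(c['pixels'],cv2.COLOR_RGB2HSV)
    return hsv
E
python3 - <<'E'
from h import *
st,c=load('top0')
I=c['pixels']
for p in [(247,205),(232,272),(262,272),(200,260),(247,220),(245,262),(140,180),(300,164),(187,247)]: print(p,I[p[1],p[0]])
for p in [(366,192),(506,175),(535,314),(391,338),(390,250)]: print('case rim z32',p,onz(c,p,0.032)[0].round(3), onz(c,p,0)[0].round(3))
big=cv2.resize(I[180:360,60:380,::-1],None,fx=2.5,fy=2.5,interpolation=cv2.INTER_CUBIC);cv2.imwrite('pics/t0z.png',big)
big=cv2.resize(I[120:350,340:620,::-1],None,fx=2.6,fy=2.6,interpolation=cv2.INTER_CUBIC);cv2.imwrite('pics/t0c.png',big)
E
```

```text
(247, 205) [79 72 61]
(232, 272) [111  92  60]
(262, 272) [153 147 138]
(200, 260) [184 179 154]
(247, 220) [121 117 110]
(245, 262) [148 146 128]
(140, 180) [162 155 147]
(300, 164) [148 146 137]
(187, 247) [ 33  69 136]
case rim z32 (366, 192) [ 0.694 -0.015  0.032] [ 0.704 -0.018  0.   ]
case rim z32 (506, 175) [ 0.725 -0.28   0.032] [ 0.736 -0.294  0.   ]
case rim z32 (535, 314) [ 0.466 -0.309  0.032] [ 0.467 -0.325  0.   ]
case rim z32 (391, 338) [ 0.43  -0.051  0.032] [ 0.43  -0.055  0.   ]
case rim z32 (390, 250) [ 0.585 -0.054  0.032] [ 0.591 -0.059  0.   ]
```

View pics/t0c.png

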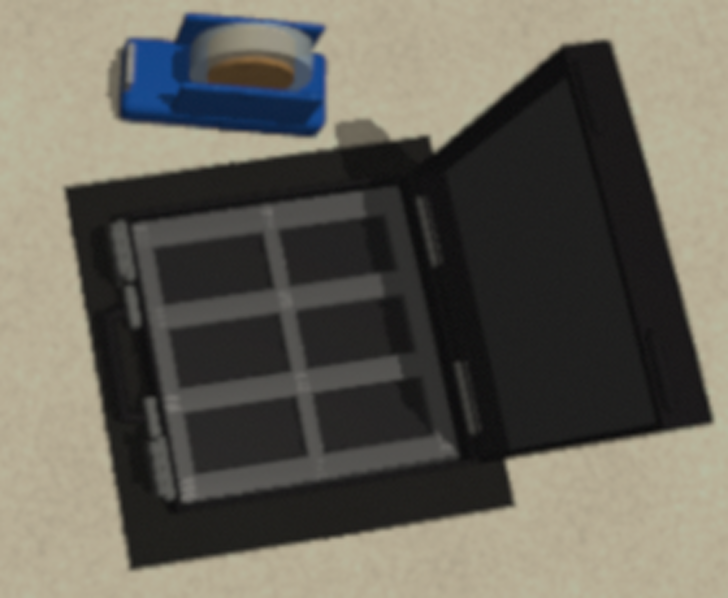

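View pics/t0z.png

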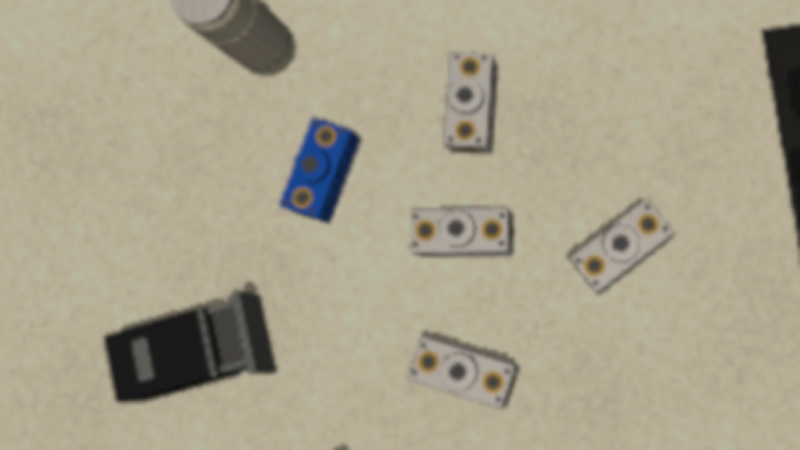

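```bash
python3 - <<'E'
from h import *
st,c=load('top0')
I=c['pixels']; hsv=cv2.cvtColor(I,cv2.COLOR_RGB2HSV)
m=((hsv[...,0]>8)&(hsv[...,0]<24)&(hsv[...,1]>85)).astype(np.uint8)
m[:190]=0;m[350:]=0;m[:,350:]=0
n,l,s,cen=cv2.connectedComponentsWithStats(m)
for k in range(1,n):
    if s[k,4]>8: print(s[k,4],cen[k].round(1),onz(c,cen[k],0.032)[0].round(4))
z=lambda p:(340+p[0]/2.6-.3,120+p[1]/2.6-.3)
for p in [(287,293),(304,382),(295.5,338),(268,210),(318,462),(165,315),(174,403)]: print(p,onz(c,z(p),.016)[0].round(4))
for p in [(105,335),(116,401),(187,389),(183,318)]: print('st',onz(c,(60+p[0]/2.5,180+p[1]/2.5),.044)[0].round(4))
for p in [(228,303),(241,297),(265,290),(276,371)]: print('foot',onz(c,(60+p[0]/2.5,180+p[1]/2.5),.044)[0].round(4))
E
```

```text
36 [247.5 206.1] [0.6701 0.203  0.032 ]
36 [245.7 231.8] [0.6218 0.2051 0.032 ]
27 [190.  234.1] [0.6189 0.3078 0.032 ]
23 [180.4 258.9] [0.5732 0.3234 0.032 ]
40 [318.6 269.2] [0.5519 0.0734 0.032 ]
37 [229.7 271.6] [0.5493 0.2322 0.032 ]
37 [256.4 271.4] [0.5492 0.1842 0.032 ]
40 [297.5 285.6] [0.5231 0.111  0.032 ]
41 [230.7 324.3] [0.4563 0.2281 0.032 ]
40 [256.7 332.4] [0.4423 0.1821 0.032 ]
(287, 293) [ 0.6193 -0.1697  0.016 ]
(304, 382) [ 0.5554 -0.1776  0.016 ]
(295.5, 338) [ 0.5868 -0.1736  0.016 ]
(268, 210) [ 0.6807 -0.1601  0.016 ]
(318, 462) [ 0.4994 -0.1838  0.016 ]
(165, 315) [ 0.6045 -0.0817  0.016 ]
(174, 403) [ 0.542  -0.0852  0.016 ]
st [0.4735 0.4586 0.044 ]
st [0.4275 0.4472 0.044 ]
st [0.4364 0.3953 0.044 ]
st [0.4858 0.4011 0.044 ]
foot [0.4963 0.3686 0.044 ]
foot [0.5005 0.3594 0.044 ]
foot [0.5054 0.3422 0.044 ]
foot [0.4492 0.3316 0.044 ]
```

>>> apply_moves:
  commands:
    - [[-1,0.026,0.052,0.02,0],[-1,0.052,0.104,0.04,0],[-1,0.078,0.156,0.06,0],[-1,0.104,0.208,0.08,0],[-1,0.13,0.26,0.1,0]]

```text
t: 0.78
tcp_pos: [0.3227, -0.3846, 0.3305]
eef_rot: [0.99, 0.144, 0.0, -0.001]
wrist_force: [0.4, 0.1, 1.4]
opening: 0.0855
```

>>> apply_moves:
  commands:
    - [[-1,0.03,0.054,0,0],[-1,0.06,0.108,0,0],[-1,0.09,0.162,0,0],[-1,0.12,0.22,0,0],[-1,0.13,0.25,0,0]]

```text
t: 1.4
tcp_pos: [0.4533, -0.1319, 0.3303]
eef_rot: [0.989, 0.145, 0.0, -0.001]
wrist_force: [-0.1, -0.6, 0.0]
opening: 0.0853
```

```bash
python3 - <<'E'
from h import *
st,c=snap('wrist','w1'); print(st['tcp_pos'],R.from_quat(st['eef_rot']).as_matrix()[:,0],st['t'],st['joints'].round(3))
E
```

```text
[ 0.45328096 -0.13190728  0.33029451] [9.57920840e-01 2.87031932e-01 5.77497022e-04] 1.4 [-0.5   -0.237  1.932  0.002  1.448  0.78 ]
```

View pics/w1.png

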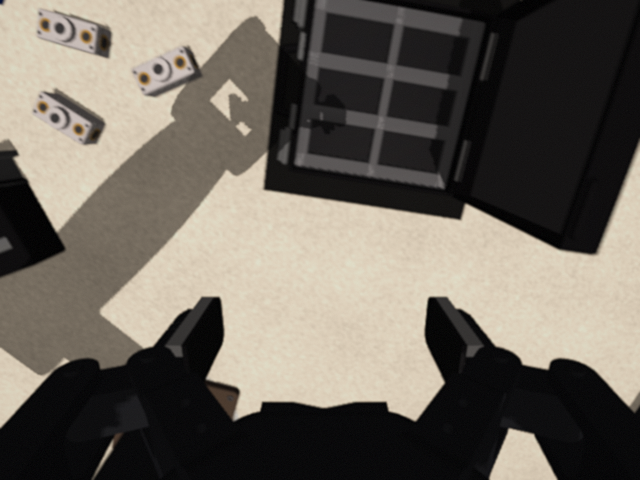

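The case's pockets show at the top, u 295–490, v 0–190, with dividers crossing near (393,75) and (382,120). I'll enlarge that region.

```bash
python3 - <<'E'
from h import *
st,c=load('w1')
I=c['pixels'][0:200,270:510,::-1].astype(float)
I=np.clip(255*(I/130)**0.6,0,255).astype(np.uint8)
cv2.imwrite('pics/w1z.png',cv2.resize(I,None,fx=3,fy=3,interpolation=cv2.INTER_CUBIC))
st,c=load('top0')
I=c['pixels'][160:350,355:545,::-1].astype(float)
I=np.clip(255*(I/130)**0.6,0,255).astype(np.uint8)
cv2.imwrite('pics/t0cz.png',cv2.resize(I,None,fx=3,fy=3,interpolation=cv2.INTER_CUBIC))
E
```

```text
(no output)
```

View pics/w1z.png

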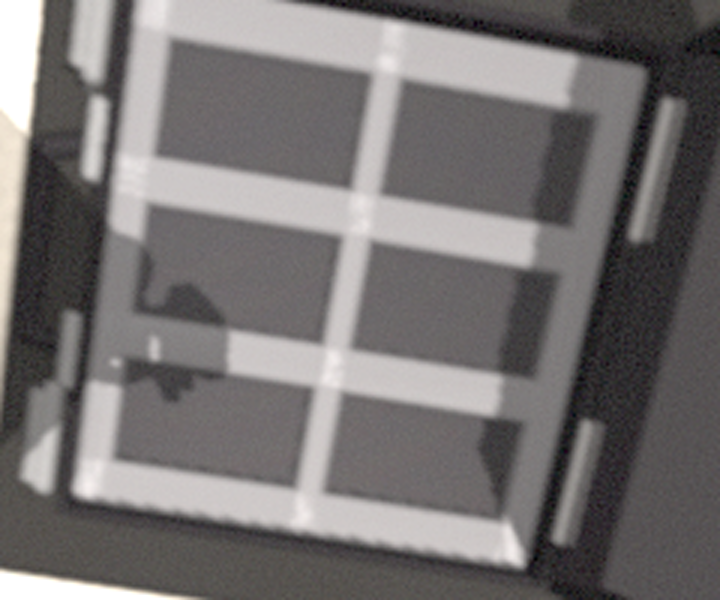

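View pics/t0cz.png

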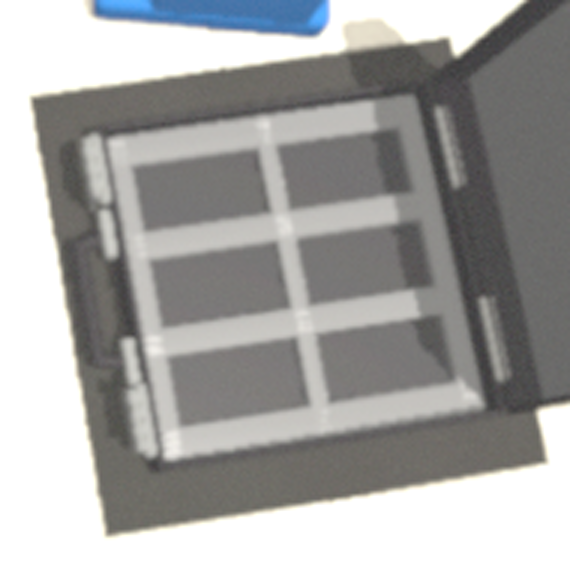

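```bash
python3 - <<'E'
from h import *
st,c=load('w1'); f=lambda p:(270+(p[0]+.5)/3-.5,(p[1]+.5)/3-.5)
st2,c2=load('top0'); g=lambda p:(355+(p[0]+.5)/3-.5,160+(p[1]+.5)/3-.5)
W=[((361,213),(0,30)),((334,367),(0,-30)),((387,76),(0,81)),((310,488),(0,-81)),((130,178),(-93,30))]
T=[((286,225),(0,30)),((303,322),(0,-30)),((268,152),(0,81)),((321,400),(0,-81)),((144,247),(-93,30)),((158,345),(-93,-30))]
def fit(A,B):
    A=np.array(A)/1000;B=np.array(B);a=A-A.mean(0);b=B-B.mean(0)
    th=np.arctan2((a[:,0]*b[:,1]-a[:,1]*b[:,0]).sum(),(a*b).sum())
    Rm=np.array([[np.cos(th),-np.sin(th)],[np.sin(th),np.cos(th)]]);t=B.mean(0)-Rm@A.mean(0)
    print('yaw',np.degrees(th),'c',t,'res mm',((A@Rm.T+t-B)*1000).round(1).tolist())
B=[onz(c,f(p),.016,st)[0][:2] for p,_ in W];fit([q for _,q in W],B)
B=[onz(c2,g(p),.016)[0][:2] for p,_ in T];fit([q for _,q in T],B)
E
```

```text
yaw -81.54856921319112 c [ 0.58781341 -0.17060352] res mm [[-0.4, 0.2], [-0.1, 0.5], [0.0, 0.8], [-0.2, -0.4], [0.6, -1.1]]
yaw -82.12540535054042 c [ 0.58476534 -0.17353622] res mm [[-0.6, -0.2], [0.3, -1.9], [3.4, -1.4], [-2.8, -0.9], [-0.6, 3.4], [0.2, 1.0]]
```

```bash
cat >> h.py <<'E'
def rings(c,st=None,z=.032,roi=None,smin=85,amin=8):
    hsv=cv2.cvtColor(c['pixels'],cv2.COLOR_RGB2HSV)
    m=((hsv[...,0]>8)&(hsv[...,0]<24)&(hsv[...,1]>smin)).astype(np.uint8)
    n,l,s,cen=cv2.connectedComponentsWithStats(m); out=[]
    for k in range(1,n):
        if amin<s[k,4]<3000 and (roi is None or (roi[0]<cen[k][0]<roi[2] and roi[1]<cen[k][1]<roi[3])): out.append((s[k,4],cen[k].round(1),onz(c,cen[k],z,st)[0][:2]))
    pr=[]
    for i in range(len(out)):
        for j in range(i):
            a,b=out[i][2],out[j][2];d=np.linalg.norm(a-b)
            if .043<d<.053:
                v=a-b; pr.append(((a+b)/2,np.degrees(np.arctan2(v[1],v[0]))%180,d,(out[i][1]+out[j][1])/2))
    return out,pr
E
python3 - <<'E'
from h import *
for n in ['top0','w1']:
    st,c=load(n); o,p=rings(c,st if n=='w1' else None)
    for q in p: print(n,q[0].round(4),q[1].round(1),q[2].round(4),q[3])
E
```

```text
top0 [0.6459 0.2041] 177.5 0.0483 [246.6  218.95]
top0 [0.596  0.3156] 161.1 0.0483 [185.2 246.5]
top0 [0.5493 0.2082] 89.9 0.048 [243.05 271.5 ]
top0 [0.5375 0.0922] 127.4 0.0474 [308.05 277.4 ]
top0 [0.4493 0.2051] 73.1 0.048 [243.7  328.35]
w1 [0.5503 0.2112] 90.6 0.0497 [64.75 30.15]
w1 [0.5388 0.0937] 127.7 0.0481 [161.8   70.05]
w1 [0.4505 0.2073] 72.3 0.0492 [ 60.  117.5]
```

>>> apply_moves:
  commands:
    - [[-1,0.017,0.044,-0.02,10.6],[-1,0.034,0.088,-0.04,21.2],[-1,0.051,0.132,-0.06,31.8],[-1,0.068,0.176,-0.08,42.4],[-1,0.085,0.222,-0.1,53]]

```text
t: 2.08
tcp_pos: [0.539, 0.0938, 0.2295]
eef_rot: [0.819, 0.574, -0.001, -0.003]
wrist_force: [0.2, -0.4, 0.6]
opening: 0.0857
```

>>> apply_moves:
  commands:
    - [[-1,0,0,-0.02,10.6],[-1,0,0,-0.04,21.2],[-1,0,0,-0.06,31.8],[-1,0,0,-0.08,42.4],[-1,0,0,-0.09,53]]

```text
t: 2.7
tcp_pos: [0.538, 0.0935, 0.1377]
eef_rot: [0.474, 0.881, -0.002, -0.003]
wrist_force: [-0.6, 0.2, 0.8]
opening: 0.0859
```

```bash
cat > look.py <<'E'
import sys
from h import *
cam,name=sys.argv[1:3]
st,c=snap(cam,name); X=R.from_quat(st['eef_rot']).as_matrix()[:,0]
print('t',st['t'],'tcp',st['tcp_pos'].round(4),'yaw',np.degrees(np.arctan2(X[1],X[0])).round(2),'open',round(st['opening'],4),'F',st['wrist_force'].round(1),'j',st['joints'].round(2))
o,p=rings(c,st if cam=='wrist' else None)
for q in p: print(q[0].round(4),q[1].round(1),q[2].round(4),q[3])
E
python3 look.py wrist w2
```

```text
t 2.7 tcp [0.538  0.0935 0.1377] yaw 123.47 open 0.0859 F [-0.6  0.2  0.8] j [-0.01  0.11  1.97 -0.    1.08 -0.6 ]
[0.45   0.2018] 69.1 0.0454 [303.4  27. ]
[0.549  0.2082] 91.0 0.0481 [430.85 107.65]
[0.6464 0.2052] 178.0 0.0491 [532.   190.65]
[0.5385 0.0915] 128.2 0.0483 [323.   236.05]
```

View pics/w2.png

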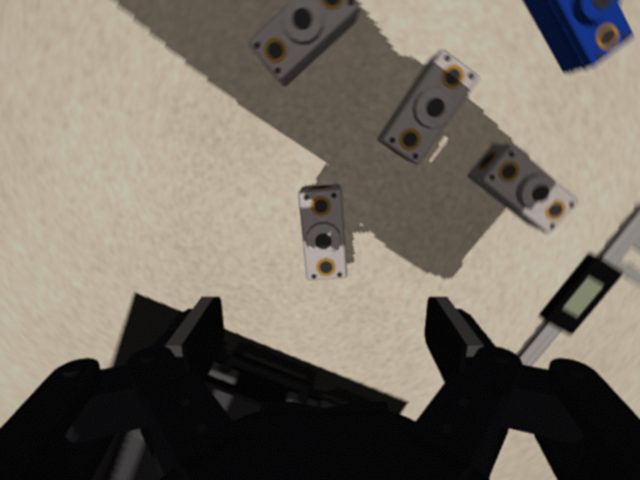

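The part sits at (323,236), in line with the fingers. It measures (0.5385, 0.0915) with yaw 128°, so I'll descend.

>>> apply_moves:
  commands:
    - [[-1,0.0005,-0.002,-0.04,4.5],[-1,0.0005,-0.002,-0.085,4.5],[-1,0.0005,-0.002,-0.115,4.5],[-1,0.0005,-0.002,-0.127,4.5],[-1,0.0005,-0.002,-0.127,4.5]]
  newtons: 60

```text
t: 3.38
tcp_pos: [0.5378, 0.0914, 0.0095]
eef_rot: [0.437, 0.899, -0.003, -0.004]
wrist_force: [-1.1, 0.3, 0.2]
opening: 0.0855
```

>>> apply_moves:
  commands:
    - [[1,0,0,0,0],[1,0,0,0,0],[1,0,0,0,0],[1,0,0,0,0],[1,0,0,0,0]]
  newtons: 60

```text
t: 4.0
tcp_pos: [0.5387, 0.0914, 0.0106]
eef_rot: [0.437, 0.899, -0.003, -0.004]
wrist_force: [-0.6, -0.7, 6.6]
opening: 0.031
```

>>> apply_moves:
  commands:
    - [[1,0,0,0.05,0],[1,0.005,-0.02,0.1,-6],[1,0.015,-0.08,0.11,-14],[1,0.026,-0.14,0.11,-22],[1,0.037,-0.2,0.11,-29.9]]

```text
t: 4.62
tcp_pos: [0.5748, -0.1098, 0.1194]
eef_rot: [0.656, 0.755, -0.002, -0.005]
wrist_force: [0.0, 1.2, -3.2]
opening: 0.0308
```

>>> apply_moves:
  commands:
    - [[1,0.009,-0.055,-0.0,0],[1,0.018,-0.108,0.0,0],[1,0.018,-0.108,-0.03,0],[1,0.018,-0.108,-0.03,0],[1,0.018,-0.108,-0.03,0]]

```text
t: 5.25
tcp_pos: [0.5922, -0.2168, 0.0886]
eef_rot: [0.656, 0.755, -0.002, -0.006]
wrist_force: [-0.1, 0.2, -2.8]
opening: 0.031
```

```bash
python3 look.py wrist w3;python3 look.py scene s3
```

```text
t 5.25 tcp [ 0.5922 -0.2168  0.0886] yaw 98.03 open 0.031 F [-0.1  0.2 -2.8] j [-0.51  0.35  1.78 -0.    1.03 -0.65]
t 5.3 tcp [ 0.5929 -0.217   0.0897] yaw 98.05 open 0.0309 F [-0.2 -0.4 -2.6] j [-0.51  0.34  1.78 -0.    1.03 -0.65]
[0.4494 0.2052] 73.3 0.0506 [433.35 291.9 ]
[0.5493 0.209 ] 90.8 0.048 [388.5 312.4]
[0.6456 0.2059] 177.8 0.0481 [339.1 331.1]
[0.5959 0.3173] 161.7 0.0475 [402.45 367.7 ]
```

View pics/w3.png

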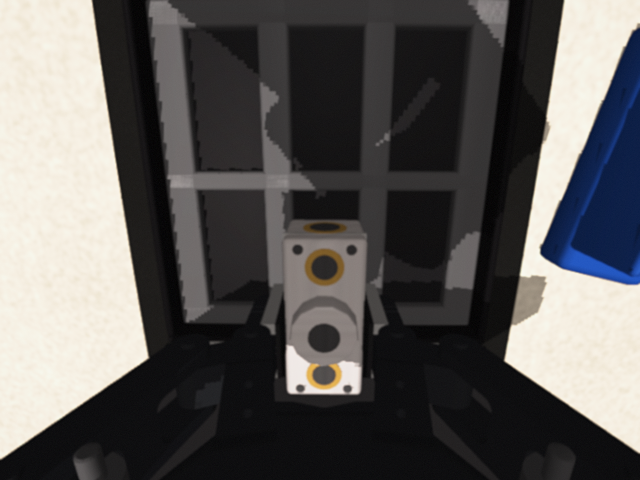

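View pics/s3.png

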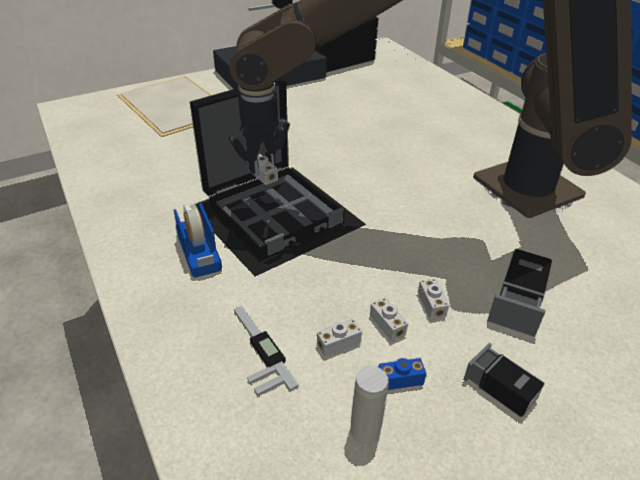

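```bash
python3 - <<'E'
from h import *
st,c=load('w3')
a=onz(c,[(274,182),(373,181)],.016,st); print(a, a.mean(0))
print(onz(c,[(288,26),(364,26),(288,173),(364,173)],.016,st))
o,p=rings(c,st,z=st['tcp_pos'][2]-.0106+.032)
for q in o: print(q)
E
```

```text
[[ 0.55515523 -0.17748067  0.016     ]
 [ 0.61636139 -0.16806606  0.016     ]] [ 0.58575831 -0.17277337  0.016     ]
[[ 0.55392364 -0.08942932  0.016     ]
 [ 0.59604564 -0.08357005  0.016     ]
 [ 0.56323054 -0.1706921   0.016     ]
 [ 0.60995346 -0.16399568  0.016     ]]
(np.int32(270), array([324.4, 227.8]), array([ 0.58798726, -0.17735848]))
(np.int32(702), array([323.9, 266.6]), array([ 0.5899705 , -0.19251589]))
(np.int32(402), array([323.7, 376.3]), array([ 0.59687232, -0.24177438]))
```

Pocket 4 lies at (0.5934, -0.2175) and the held part at (0.5934, -0.217), so I'll lower it straight down.

>>> apply_moves:
  commands:
    - [[1,0,0,-0.03,0],[1,0,0,-0.055,0],[1,0,0,-0.066,0],[1,0,0,-0.069,0],[1,0,0,-0.069,0]]

```text
t: 5.98
tcp_pos: [0.5941, -0.2174, 0.0225]
eef_rot: [0.656, 0.755, -0.002, -0.004]
wrist_force: [0.1, -0.8, -3.7]
opening: 0.0307
```

>>> apply_moves:
  commands:
    - [[1,0,0,-0.003,0],[1,0,0,-0.003,0],[-0.2,0,0,-0.003,0],[-0.2,0,0,-0.003,0],[-0.2,0,0,-0.003,0]]

```text
t: 6.6
tcp_pos: [0.5946, -0.2177, 0.0202]
eef_rot: [0.656, 0.755, -0.002, -0.003]
wrist_force: [0.4, -0.4, -0.2]
opening: 0.0513
```

>>> apply_moves:
  commands:
    - [[-0.2,0,0,0.03,0],[-0.2,0,0.0,0.08,0],[-0.5,0,0.04,0.12,0],[-1,0,0.09,0.14,0],[-1,0,0.15,0.14,0]]

```text
t: 7.22
tcp_pos: [0.5964, -0.0674, 0.1638]
eef_rot: [0.656, 0.755, -0.0, 0.0]
wrist_force: [-0.6, 0.1, 0.1]
opening: 0.0851
```

```bash
python3 look.py wrist w4
```

```text
t 7.225 tcp [ 0.5964 -0.0674  0.1638] yaw 97.97 open 0.0851 F [-0.6  0.1  0.1] j [-0.28  0.19  1.82 -0.    1.13 -0.42]
[ 0.593  -0.2223] 92.2 0.0518 [296.9 379.2]
[ 0.5977 -0.2221] 102.4 0.0525 [301.65 379.55]
```

View pics/w4.png

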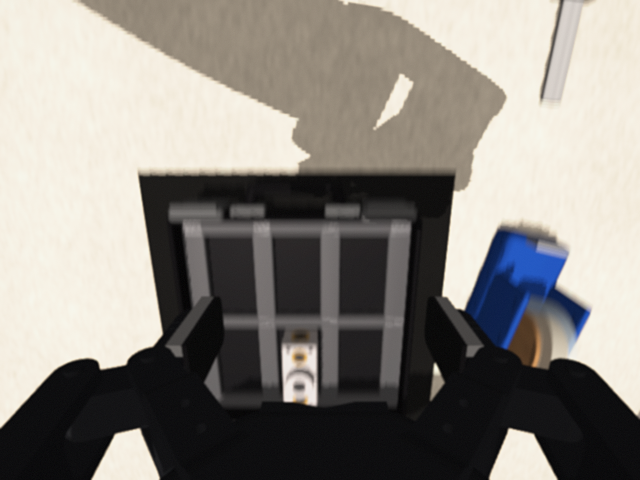

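The part is in pocket 4, at about (300,370). Next is part B at (0.5495, 0.2085), yaw 90.5°.

>>> apply_moves:
  commands:
    - [[-1,-0.009,0.055,-0.01,-2],[-1,-0.018,0.11,-0.02,-4],[-1,-0.028,0.165,-0.03,-6],[-1,-0.038,0.22,-0.04,-7.5],[-1,-0.047,0.276,-0.05,-7.5]]

```text
t: 7.9
tcp_pos: [0.5474, 0.2177, 0.112]
eef_rot: [0.702, 0.712, 0.001, -0.003]
wrist_force: [1.4, 0.2, -0.4]
opening: 0.0854
```

```bash
python3 look.py wrist w5
```

```text
t 7.9 tcp [0.5474 0.2177 0.112 ] yaw 90.74 open 0.0854 F [ 1.4  0.2 -0.4] j [0.2  0.23 1.88 0.01 1.03 0.19]
[0.5965 0.3185] 161.4 0.0482 [405.75  87.85]
[0.4797 0.2413] 25.6 0.0517 [221.7 210.2]
[0.504  0.2285] 92.2 0.0482 [258.3  228.65]
[0.6465 0.2066] 177.5 0.0484 [464.85 262.85]
[0.4492 0.2069] 72.9 0.0486 [181.15 257.7 ]
```

View pics/w5.png

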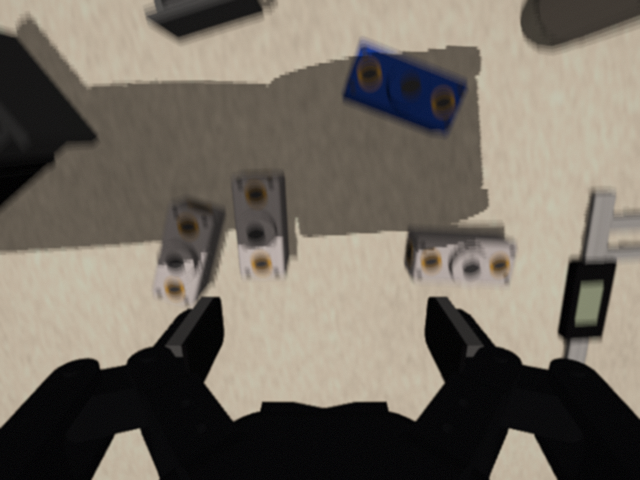

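Part B was knocked: it is now at (0.504, 0.2285), seen at (258,229), close beside D at (181,258). I'll take D first, gripped 10 mm from its centre on the near side with the jaws part open to clear B.

>>> apply_moves:
  commands:
    - [[-0.1,-0.034,-0.007,0,-6],[-0.1,-0.068,-0.014,0,-12],[-0.1,-0.101,-0.0204,0,-17.7],[-0.1,-0.101,-0.0204,-0.03,-17.7],[-0.1,-0.101,-0.0204,-0.04,-17.7]]

```text
t: 8.57
tcp_pos: [0.4425, 0.2026, 0.0692]
eef_rot: [0.802, 0.597, 0.001, -0.006]
wrist_force: [0.2, 0.5, -0.0]
opening: 0.047
```

```bash
python3 look.py wrist w6
```

```text
t 8.575 tcp [0.4425 0.2026 0.0692] yaw 73.27 open 0.047 F [ 0.2  0.5 -0. ] j [0.21 0.08 2.15 0.01 0.92 0.5 ]
[0.4839 0.2511] 25.2 0.0507 [373.15 163.8 ]
[0.4826 0.245 ] 12.3 0.0443 [373.35 176.35]
[0.4759 0.2444] 42.7 0.0506 [361.5 180.1]
[0.4808 0.2385] 25.6 0.052 [373.5  188.75]
[0.5051 0.2256] 92.2 0.0483 [422.55 198.35]
[0.4502 0.2042] 72.9 0.0483 [334.95 262.25]
```

View pics/w6.png

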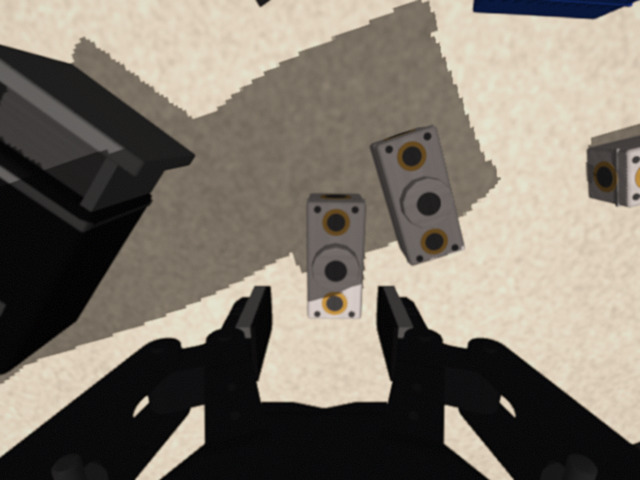

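```bash
python3 - <<'E'
from h import *
st,c=load('top0')
for z in (0,.035,.07): print(z,onz(c,[(205,365),(155,393),(212,378),(245,435)],z)[:,:2].round(3).tolist())
st,c=load('w6')
for z in (0,.035,.07): print(z,onz(c,[(195,155),(150,200)],z,st)[:,:2].round(3).tolist())
print(bot.read_state()['tcp_pos'])
E
```

```text
0 [[0.384, 0.281], [0.333, 0.372], [0.361, 0.267], [0.262, 0.207]]
0.035 [[0.387, 0.271], [0.338, 0.358], [0.365, 0.258], [0.271, 0.2]]
0.07 [[0.39, 0.261], [0.343, 0.344], [0.369, 0.249], [0.279, 0.193]]
0 [[0.386, 0.284], [0.348, 0.267]]
0.035 [[0.399, 0.282], [0.367, 0.267]]
0.07 [[0.412, 0.28], [0.386, 0.268]]
[0.44239708 0.20249909 0.0684868 ]
```

>>> apply_moves:
  commands:
    - [[-0.1,0.005,-0.008,0,0],[-0.1,0.005,-0.008,-0.01,0],[-0.1,0.005,-0.008,-0.03,0],[-0.1,0.005,-0.008,-0.05,0],[-0.1,0.005,-0.008,-0.057,0]]

```text
t: 9.25
tcp_pos: [0.4469, 0.1942, 0.0103]
eef_rot: [0.803, 0.596, -0.0, -0.006]
wrist_force: [0.2, 0.1, 0.4]
opening: 0.047
```

>>> apply_moves:
  commands:
    - [[1,0,0,-0.002,0],[1,0,0,-0.002,0],[1,0,0,-0.002,0],[1,0,0,-0.002,0],[1,0,0,-0.002,0]]

```text
t: 9.88
tcp_pos: [0.4473, 0.1943, 0.0086]
eef_rot: [0.803, 0.597, 0.0, -0.006]
wrist_force: [1.5, -0.2, -1.4]
opening: 0.031
```

```bash
python3 look.py wrist w7
```

```text
t 9.875 tcp [0.4473 0.1943 0.0086] yaw 73.24 open 0.031 F [ 1.5 -0.2 -1.4] j [0.2  0.19 2.16 0.02 0.8  0.48]
[0.4812 0.2384] 26.3 0.0514 [378.65 194.6 ]
[0.5052 0.2255] 92.2 0.0486 [449.45 208.7 ]
[0.4512 0.2032] 73.6 0.0497 [323.65 301.6 ]
```

View pics/w7.png

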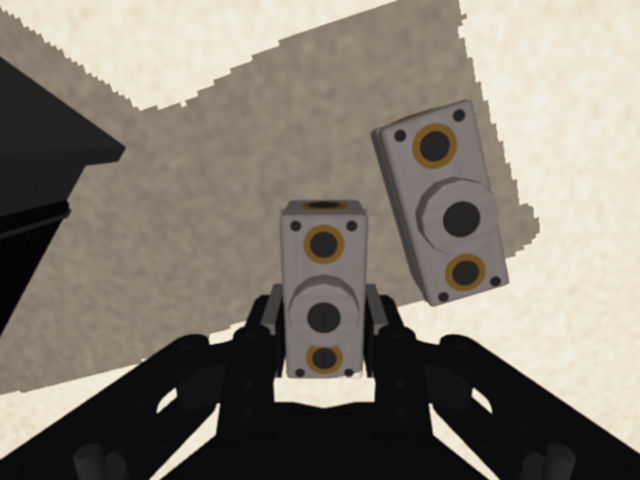

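>>> apply_moves:
  commands:
    - [[1,0,0,0.05,0],[1,0.003,-0.01,0.1,4],[1,0.015,-0.07,0.1,12],[1,0.028,-0.13,0.1,20],[1,0.042,-0.19,0.1,25]]

```text
t: 10.55
tcp_pos: [0.4885, 0.0029, 0.1081]
eef_rot: [0.653, 0.757, -0.001, -0.007]
wrist_force: [1.2, 0.0, -3.1]
opening: 0.0308
```

>>> apply_moves:
  commands:
    - [[1,0.012,-0.055,0,0],[1,0.024,-0.11,0,0],[1,0.033,-0.149,0,0],[1,0.033,-0.149,-0.02,0],[1,0.033,-0.149,-0.02,0]]

```text
t: 11.18
tcp_pos: [0.519, -0.1453, 0.0854]
eef_rot: [0.653, 0.757, -0.002, -0.01]
wrist_force: [-0.7, 0.1, -3.7]
opening: 0.0306
```

```bash
python3 look.py wrist w8; python3 - <<'E'
from h import *
st,c=load('w8')
o,p=rings(c,st,z=st['tcp_pos'][2]-.0086+.032)
for q in p: print(q)
E
```

```text
t 11.175 tcp [ 0.519  -0.1453  0.0854] yaw 98.4 open 0.0306 F [-0.7  0.1 -3.7] j [-0.46  0.17  2.    0.    0.99 -0.61]
(array([ 0.53690986, -0.12490238]), np.float64(148.70246629436193), np.float64(0.05110351750710715), array([373.15, 283.6 ]))
(array([ 0.51883577, -0.1360444 ]), np.float64(98.75335822724486), np.float64(0.049406882110916706), array([323.55, 301.45]))
(array([ 0.54318516, -0.15350917]), np.float64(18.654076120621113), np.float64(0.043463245462869476), array([377.2 , 351.35]))
(array([ 0.56518158, -0.15925728]), np.float64(106.9827093929522), np.float64(0.044084825027546994), array([426.35, 368.35]))
(array([ 0.54710748, -0.1703993 ]), np.float64(157.92856434470693), np.float64(0.05290144809239697), array([376.75, 386.2 ]))
```

View pics/w8.png

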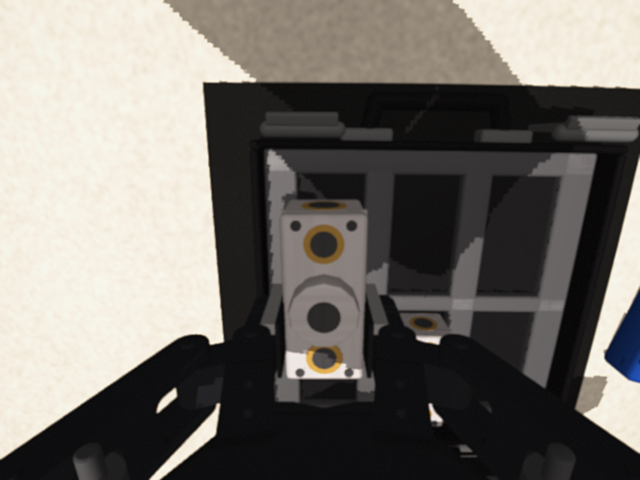

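```bash
python3 - <<'E'
from h import *
st,c=load('w8')
th=np.radians(-81.7);X=np.array([np.cos(th),np.sin(th)]);Y=np.array([-X[1],X[0]]);C=np.array([.5868,-.172])
for uv,p in [((331.5,175.5),(-.086,-.06)),((428.5,176),(-.086,0)),((425,294),(-.006,0)),((378,175.5),(-.086,-.03))]:
    print(onz(c,uv,.016,st)[0][:2], C+p[0]*X+p[1]*Y)
E
```

```text
[ 0.51617746 -0.09624876] [ 0.51501382 -0.09556215]
[ 0.57493814 -0.08761062] [ 0.57438537 -0.08690078]
[ 0.59074939 -0.16506138] [ 0.58593386 -0.16606285]
[ 0.54433003 -0.09198456] [ 0.54469959 -0.09123147]
```

Pocket 0 agrees to about 1 mm, so I'll shift by (+2, +1) mm and lower.

>>> apply_moves:
  commands:
    - [[1,0.0025,0.0005,-0.02,0],[1,0.0025,0.0005,-0.045,0],[1,0.0025,0.0005,-0.06,0],[1,0.0025,0.0005,-0.067,0],[1,0.0025,0.0005,-0.0675,0]]

```text
t: 11.85
tcp_pos: [0.5223, -0.1445, 0.0186]
eef_rot: [0.653, 0.757, -0.002, -0.009]
wrist_force: [0.3, 0.1, -4.0]
opening: 0.0313
```

```bash
python3 look.py wrist w9
```

```text
t 11.85 tcp [ 0.5223 -0.1445  0.0186] yaw 98.47 open 0.0313 F [ 0.3  0.1 -4. ] j [-0.46  0.29  2.02  0.    0.86 -0.61]
```

View pics/w9.png

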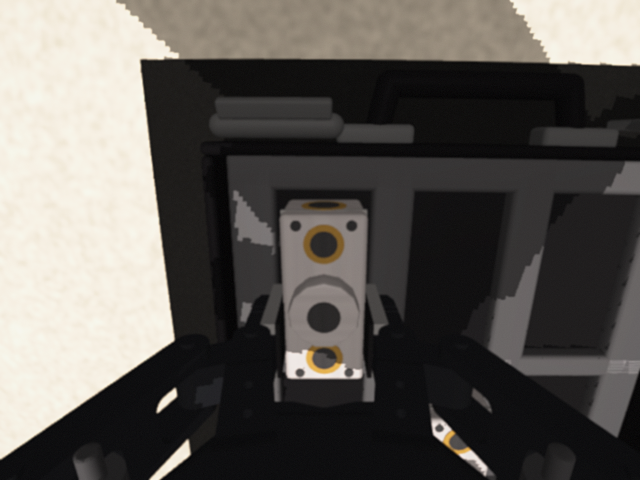

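>>> apply_moves:
  commands:
    - [[1,0,0,-0.001,0],[-0.2,0,0,-0.001,0],[-0.2,0,0,-0.001,0],[-0.2,0,0,0.0,0],[-0.2,0,0,0.03,0]]

```text
t: 12.52
tcp_pos: [0.5209, -0.144, 0.0476]
eef_rot: [0.653, 0.757, -0.003, -0.011]
wrist_force: [0.4, -0.1, 0.1]
opening: 0.051
```

>>> apply_moves:
  commands:
    - [[-0.2,0,0,0.05,0],[-0.5,0,0.05,0.08,0],[-1,0,0.11,0.08,-3],[-1,0,0.17,0.08,-5],[-1,0,0.23,0.08,-6.2]]

```text
t: 13.15
tcp_pos: [0.5209, 0.0878, 0.1283]
eef_rot: [0.693, 0.72, -0.001, -0.011]
wrist_force: [0.7, -0.2, -0.3]
opening: 0.0849
```

```bash
python3 look.py wrist w10;python3 look.py top t10
```

```text
t 13.15 tcp [0.5209 0.0878 0.1283] yaw 92.18 open 0.0849 F [ 0.7 -0.2 -0.3] j [-0.03  0.08  2.01  0.01  1.06 -0.08]
[0.6474 0.2072] 177.6 0.0486 [529.1  69.6]
t 13.2 tcp [0.5199 0.0939 0.1282] yaw 92.39 open 0.0854 F [-1.5  3.7  1. ] j [-0.02  0.08  2.01  0.02  1.07 -0.07]
[ 0.5954 -0.2197] 97.8 0.0491 [480.6 243.1]
[0.596  0.3156] 161.1 0.0483 [185.2 246.5]
[ 0.5223 -0.1365] 99.2 0.048 [437.5  284.25]
[0.4949 0.2303] 69.4 0.0478 [230.05 302.2 ]
[0.4801 0.2108] 108.5 0.0434 [240.75 310.6 ]
[0.4725 0.1558] 63.8 0.0504 [271.95 314.8 ]
[0.4704 0.2083] 83.2 0.0464 [242.1  316.15]
[0.4645 0.1593] 83.1 0.0525 [269.95 319.4 ]
[0.4472 0.2496] 177.1 0.053 [218.5  329.65]
[0.4387 0.1289] 10.6 0.0462 [287.2  334.35]
[0.421  0.0496] 29.8 0.0522 [333.15 344.35]
[0.4245 0.08  ] 137.6 0.0517 [315.5 342.4]
[0.3774 0.14  ] 118.0 0.0491 [280.7 370.5]
[0.3722 0.1891] 11.8 0.0449 [252.25 373.6 ]
[0.36   0.1053] 167.8 0.0431 [301.  380.8]
[0.3639 0.1141] 9.7 0.0507 [295.85 378.5 ]
[0.3362 0.205 ] 124.5 0.0497 [242.8  395.05]
[0.324 0.092] 50.1 0.0464 [308.95 402.35]
[0.2924 0.0879] 140.6 0.0432 [311.45 421.45]
[0.2998 0.2214] 10.3 0.0452 [233.  416.8]
[0.3011 0.2062] 154.7 0.0521 [241.85 416.05]
[0.2356 0.0668] 35.8 0.0486 [324.3  455.95]
[0.2302 0.2407] 129.3 0.0502 [221.4 458.6]
[0.2409 0.2289] 0.1 0.0529 [228.35 452.3 ]
[0.2244 0.2289] 160.4 0.0461 [228.2  462.25]
[0.2262 0.2413] 11.2 0.048 [221.   461.05]
[0.2294 0.0771] 8.6 0.0525 [318.15 459.8 ]
[0.2252 0.0753] 5.5 0.0437 [319.25 462.35]
```

View pics/w10.png

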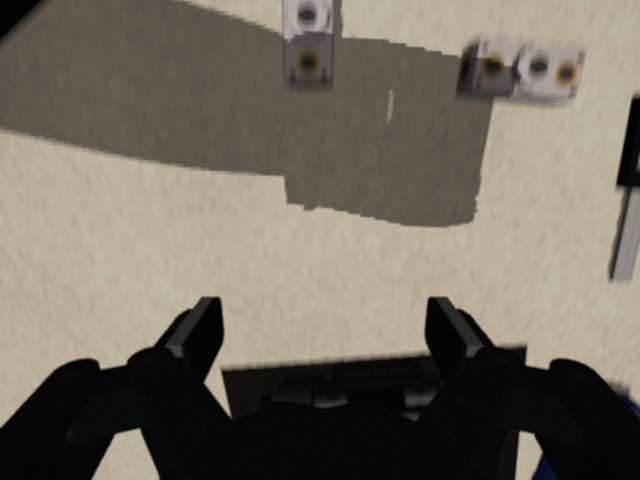

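View pics/t10.png

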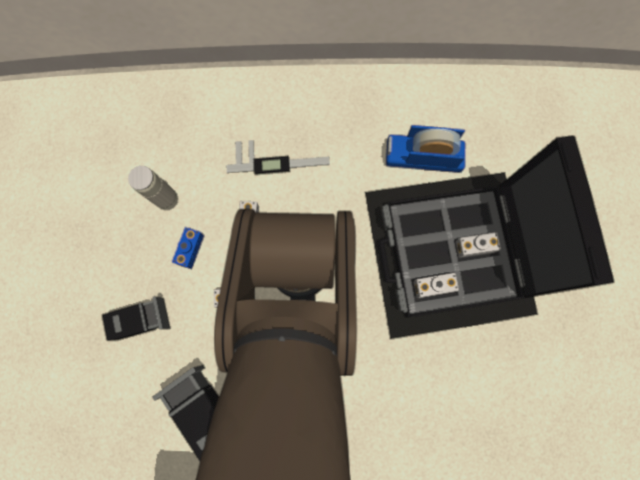

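Both placed parts sit in their pockets, at (480,243) and (437,284). Next is B.

>>> apply_moves:
  commands:
    - [[-1,-0.006,0.05,-0.02,0],[-1,-0.011,0.1,-0.04,0],[-1,-0.015,0.1325,-0.06,0],[-1,-0.015,0.1325,-0.06,0],[-1,-0.015,0.1325,-0.06,0]]

```text
t: 13.88
tcp_pos: [0.5058, 0.2226, 0.0686]
eef_rot: [0.691, 0.723, -0.001, -0.011]
wrist_force: [-0.1, -1.0, 0.0]
opening: 0.0854
```

```bash
python3 look.py wrist w11
```

```text
t 13.875 tcp [0.5058 0.2226 0.0686] yaw 92.59 open 0.0854 F [-0.1 -1.   0. ] j [0.22 0.22 1.98 0.02 0.95 0.16]
[0.5977 0.3156] 161.5 0.0485 [517.1 102.7]
[0.5047 0.2253] 92.2 0.0483 [321.45 264.15]
[0.6487 0.2036] 178.1 0.0503 [565.5  312.05]
```

>>> apply_moves:
  commands:
    - [[-1,-0.001,0.0025,-0.03,0],[-1,-0.001,0.0025,-0.05,0],[-1,-0.001,0.0025,-0.058,0],[1,-0.001,0.0025,-0.058,0],[1,-0.001,0.0025,-0.058,0]]

```text
t: 14.55
tcp_pos: [0.506, 0.225, 0.0118]
eef_rot: [0.691, 0.723, 0.0, -0.011]
wrist_force: [-0.6, 0.4, -0.4]
opening: 0.052
```

>>> apply_moves:
  commands:
    - [[1,0,0,0,0],[1,0,0,0,0],[1,0,0,0,0],[1,0,0,0.02,0],[1,0,0,0.07,0]]

```text
t: 15.18
tcp_pos: [0.5026, 0.2241, 0.0792]
eef_rot: [0.691, 0.722, -0.004, -0.013]
wrist_force: [0.5, -0.4, -3.6]
opening: 0.0307
```

```bash
python3 look.py wrist w12;  python3 - <<'E'
from h import *
st,c=load('w12')
o,p=rings(c,st,z=st['tcp_pos'][2]-.0106+.032,amin=100)
for q in p: print(q)
E
```

```text
t 15.175 tcp [0.5026 0.2241 0.0792] yaw 92.52 open 0.0307 F [ 0.5 -0.4 -3.6] j [0.23 0.2  1.98 0.02 0.98 0.17]
[0.5993 0.3159] 161.4 0.0493 [516.5  107.25]
[0.651  0.2025] 178.9 0.051 [563.85 308.25]
(array([0.59206577, 0.23840135]), np.float64(172.77256129215166), np.float64(0.0458792644575174), array([549.05, 301.55]))
(array([0.50401092, 0.22501516]), np.float64(92.72327496709299), np.float64(0.048919078906365515), array([323.85, 318.5 ]))
```

View pics/w12.png

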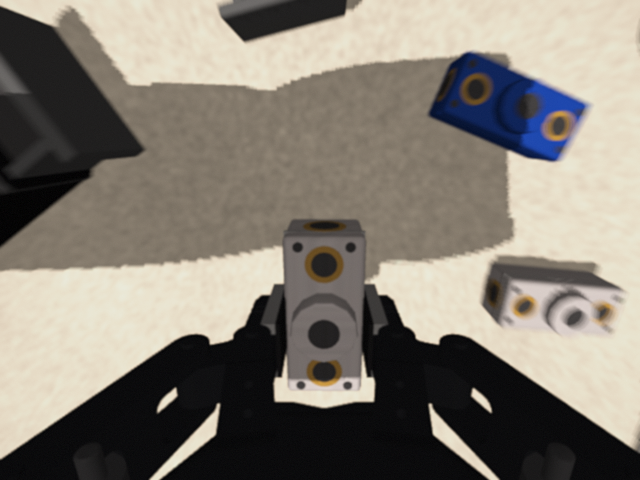

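>>> apply_moves:
  commands:
    - [[1,0.01,-0.045,0.03,1],[1,0.022,-0.105,0.03,2],[1,0.035,-0.165,0.03,3],[1,0.048,-0.225,0.03,5],[1,0.062,-0.285,0.03,5.8]]

```text
t: 15.85
tcp_pos: [0.5702, -0.0609, 0.1189]
eef_rot: [0.653, 0.757, 0.003, -0.009]
wrist_force: [1.4, 1.4, -2.6]
opening: 0.0308
```

>>> apply_moves:
  commands:
    - [[1,0.01,-0.045,0,0],[1,0.016,-0.066,0,0],[1,0.016,-0.066,-0.02,0],[1,0.016,-0.066,-0.02,0],[1,0.016,-0.066,-0.02,0]]

```text
t: 16.48
tcp_pos: [0.5854, -0.125, 0.0979]
eef_rot: [0.653, 0.758, 0.002, -0.01]
wrist_force: [0.1, 0.1, -3.5]
opening: 0.0306
```

```bash
python3 look.py wrist w13;  python3 - <<'E'
from h import *
st,c=load('w13')
o,p=rings(c,st,z=st['tcp_pos'][2]-.0115+.032,amin=100)
for q in p: print(q)
E
```

```text
t 16.475 tcp [ 0.5854 -0.125   0.0979] yaw 98.5 open 0.0306 F [ 0.1  0.1 -3.5] j [-0.38  0.27  1.86  0.01  1.03 -0.54]
[ 0.5202 -0.1387] 99.0 0.0502 [220.95 257.65]
(array([ 0.56335753, -0.10225761]), np.float64(43.703351379345435), np.float64(0.04834145743648806), array([274.3, 260.2]))
(array([ 0.58650125, -0.12454347]), np.float64(98.69357633226221), np.float64(0.048993769468709474), array([323.75, 318.25]))
```

View pics/w13.png

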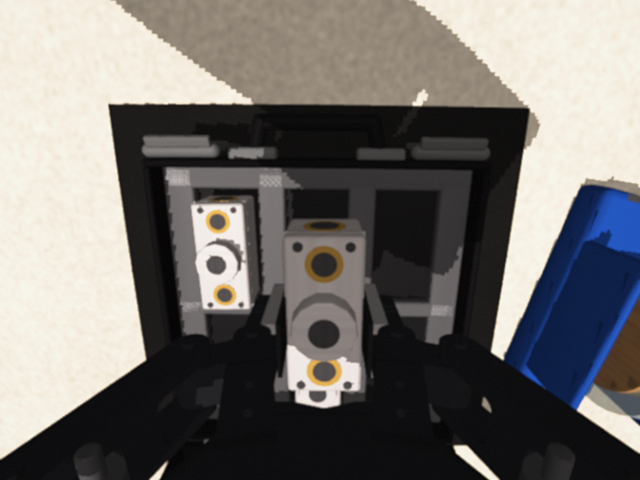

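```bash
python3 - <<'E'
from h import *
st,c=load('w13')
print(onz(c,[(318,190),(406,190)],.016,st))
o,p=rings(c,st,z=.04,amin=50)
for q in p: print(q[0],q[1],q[2],q[3])
E
```

```text
[[ 0.57601763 -0.08727931  0.016     ]
 [ 0.63317633 -0.07854529  0.016     ]]
[ 0.52238483 -0.13547186] 98.98834660521479 0.048327019402303995 [220.95 257.65]
```

>>> apply_moves:
  commands:
    - [[1,-0.0055,-0.002,-0.015,0],[1,-0.0055,-0.002,-0.045,0],[1,-0.0055,-0.002,-0.065,0],[1,-0.0055,-0.002,-0.076,0],[1,-0.0055,-0.002,-0.078,0]]

```text
t: 17.15
tcp_pos: [0.5808, -0.1273, 0.0209]
eef_rot: [0.653, 0.758, 0.003, -0.01]
wrist_force: [-2.1, 1.7, 3.8]
opening: 0.0305
```

```bash
python3 look.py wrist w14
```

```text
t 17.15 tcp [ 0.5808 -0.1273  0.0209] yaw 98.5 open 0.0305 F [-2.1  1.7  3.8] j [-0.39  0.38  1.89  0.01  0.89 -0.55]
[ 0.5825 -0.1322] 98.7 0.0528 [323.7  318.15]
```

View pics/w14.png

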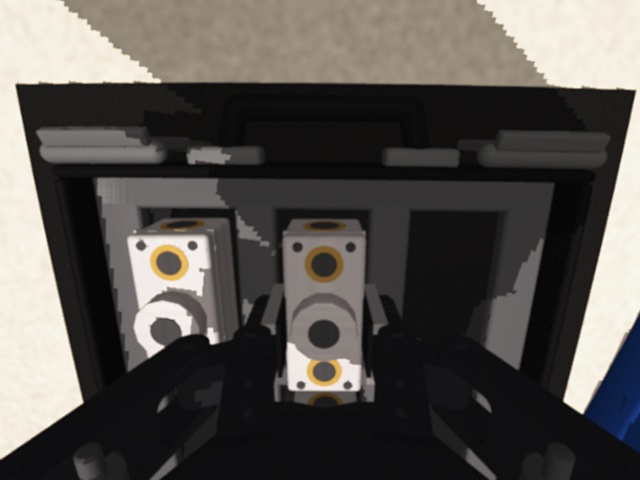

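>>> apply_moves:
  commands:
    - [[-0.15,0,0,0,0],[-0.15,0,0,0,0],[-0.15,0,0,0.005,0],[-0.15,0,0,0.04,0],[-0.15,0,0,0.08,0]]

```text
t: 17.82
tcp_pos: [0.5805, -0.1273, 0.1017]
eef_rot: [0.653, 0.758, 0.002, -0.01]
wrist_force: [0.6, -0.5, -0.6]
opening: 0.049
```

>>> apply_moves:
  commands:
    - [[-0.5,0.01,0.055,0.02,6],[-1,0.02,0.11,0.02,14],[-1,0.03,0.17,0.02,24],[-1,0.045,0.23,0.02,34],[-1,0.06,0.285,0.02,44]]

```text
t: 18.45
tcp_pos: [0.641, 0.1598, 0.1227]
eef_rot: [0.318, 0.948, -0.001, -0.009]
wrist_force: [0.4, -0.2, -0.2]
opening: 0.0851
```

>>> apply_moves:
  commands:
    - [[-1,0.004,0.03,0,10],[-1,0.007,0.05,0,20],[-1,0.007,0.05,-0.01,30],[-1,0.007,0.05,-0.02,35.5],[-1,0.007,0.05,-0.02,35.5]]

```text
t: 19.08
tcp_pos: [0.6474, 0.2099, 0.1021]
eef_rot: [0.015, 1.0, -0.004, -0.009]
wrist_force: [0.2, -0.4, -0.3]
opening: 0.0856
```

```bash
python3 look.py wrist w15
```

```text
t 19.075 tcp [0.6474 0.2099 0.1021] yaw 178.3 open 0.0856 F [ 0.2 -0.4 -0.3] j [ 0.17  0.43  1.64 -0.01  1.09 -1.37]
[0.597  0.3159] 161.8 0.0483 [495.7  167.25]
[0.647  0.2037] 177.5 0.0484 [315.75 249.35]
```

View pics/w15.png

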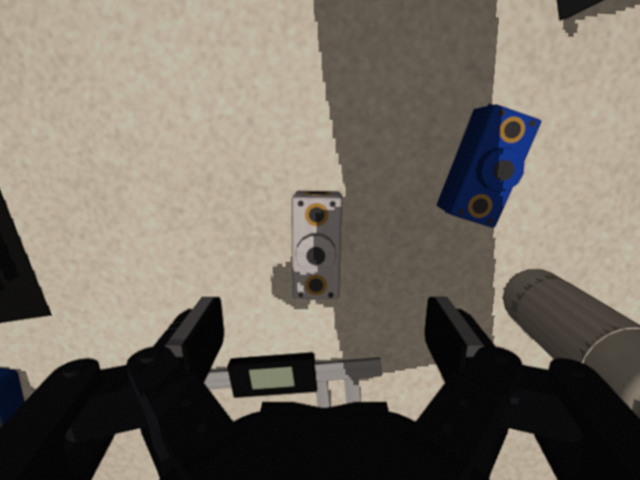

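>>> apply_moves:
  commands:
    - [[-1,-0.0005,-0.006,-0.03,-0.8],[-1,-0.0005,-0.006,-0.07,-0.8],[-1,-0.0005,-0.006,-0.088,-0.8],[-1,-0.0005,-0.006,-0.091,-0.8],[1,-0.0005,-0.006,-0.091,-0.8]]

```text
t: 19.75
tcp_pos: [0.6485, 0.2041, 0.0133]
eef_rot: [0.022, 1.0, -0.004, -0.007]
wrist_force: [0.1, 0.3, 1.2]
opening: 0.0699
```

>>> apply_moves:
  commands:
    - [[1,0,0,0,0],[1,0,0,0,0],[1,0,0,0,0],[1,0,0,0.0,0],[1,0,0,0.05,0]]

```text
t: 20.38
tcp_pos: [0.6433, 0.2032, 0.057]
eef_rot: [0.022, 1.0, -0.005, -0.014]
wrist_force: [1.2, 0.3, -4.7]
opening: 0.0308
```

```bash
python3 look.py wrist w16;  python3 - <<'E'
from h import *
st,c=load('w16')
o,p=rings(c,st,z=st['tcp_pos'][2]-.0106+.032,amin=100)
for q in p: print(q)
E
```

```text
t 20.375 tcp [0.6433 0.2032 0.057 ] yaw 177.43 open 0.0308 F [ 1.2  0.3 -4.7] j [ 0.16  0.48  1.66 -0.01  1.03 -1.37]
[0.5974 0.3179] 161.7 0.0491 [553.5 180.1]
(array([0.63910921, 0.20340463]), np.float64(177.50739928723252), np.float64(0.047482654074664996), array([323.8, 308.9]))
```

```bash
python3 - <<'E'
from h import *
st,c=load('t10')
for z in (0,.05,.1): print(z,onz(c,[(388,165),(462,171),(410,127),(466,129)],z)[:,:2].round(3).tolist())
E
```

```text
0 [[0.758, -0.062], [0.745, -0.207], [0.838, -0.11], [0.834, -0.222]]
0.05 [[0.739, -0.055], [0.726, -0.19], [0.814, -0.099], [0.81, -0.205]]
0.1 [[0.719, -0.047], [0.708, -0.173], [0.789, -0.089], [0.785, -0.187]]
```

>>> apply_moves:
  commands:
    - [[1,0,-0.03,0.05,-10],[1,0,-0.075,0.06,-20],[1,0,-0.12,0.06,-30],[1,0,-0.165,0.06,-40],[1,0,-0.21,0.06,-50]]

```text
t: 21.05
tcp_pos: [0.6482, -0.0066, 0.1263]
eef_rot: [0.445, 0.895, -0.001, -0.008]
wrist_force: [0.9, -0.3, -2.8]
opening: 0.0304
```

>>> apply_moves:
  commands:
    - [[1,-0.003,-0.04,0,-10],[1,-0.006,-0.08,0,-20],[1,-0.0076,-0.1147,0,-28.8],[1,-0.0076,-0.1147,-0.03,-28.8],[1,-0.0076,-0.1147,-0.03,-28.8]]

```text
t: 21.68
tcp_pos: [0.637, -0.1205, 0.0915]
eef_rot: [0.654, 0.756, -0.0, -0.013]
wrist_force: [-0.6, 0.1, -4.2]
opening: 0.0309
```

```bash
python3 look.py wrist w17;  python3 - <<'E'
from h import *
st,c=load('w17')
o,p=rings(c,st,z=st['tcp_pos'][2]-.0125+.032,amin=100)
for q in p: print(q)
E
```

```text
t 21.675 tcp [ 0.637  -0.1205  0.0915] yaw 98.27 open 0.0309 F [-0.6  0.1 -4.2] j [-0.35  0.38  1.73  0.01  1.06 -0.5 ]
[ 0.5175 -0.1392] 99.1 0.0505 [134.25 256.1 ]
[ 0.5797 -0.1303] 98.7 0.0504 [231.8 257.2]
(array([ 0.5801641 , -0.10214169]), np.float64(47.16332368384039), np.float64(0.04917929590490496), array([184.65, 256.5 ]))
(array([ 0.580056  , -0.10211631]), np.float64(149.67519980743572), np.float64(0.049832847816203146), array([181.4, 256.8]))
(array([ 0.61685202, -0.09652627]), np.float64(49.92241320245634), np.float64(0.047493476250044395), array([279.4, 256.6]))
(array([ 0.63766221, -0.11631189]), np.float64(98.29865729231068), np.float64(0.048174499309355065), array([323.7, 308.6]))
(array([ 0.62135104, -0.12742179]), np.float64(147.25566647867396), np.float64(0.047052498580594286), array([279.35, 328.8 ]))
```

View pics/w17.png

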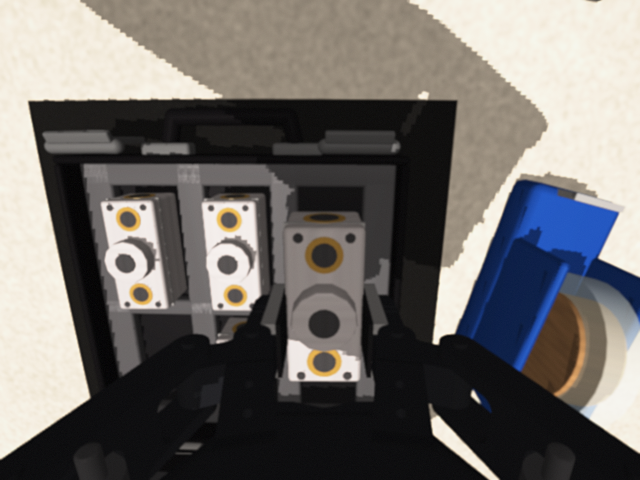

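>>> apply_moves:
  commands:
    - [[1,0.0025,-0.0015,-0.015,0],[1,0.0025,-0.0015,-0.04,0],[1,0.0025,-0.0015,-0.06,0],[1,0.0025,-0.0015,-0.069,0],[1,0.0025,-0.0015,-0.07,0]]

```text
t: 22.35
tcp_pos: [0.6416, -0.1219, 0.0237]
eef_rot: [0.654, 0.757, 0.0, -0.011]
wrist_force: [-0.0, 0.5, -3.9]
opening: 0.0305
```

```bash
python3 look.py wrist w18
```

```text
t 22.35 tcp [ 0.6416 -0.1219  0.0237] yaw 98.35 open 0.0305 F [-0.   0.5 -3.9] j [-0.35  0.48  1.74  0.01  0.95 -0.5 ]
[ 0.5484 -0.1025] 171.1 0.0525 [107.9  234.35]
[ 0.5145 -0.1411] 99.0 0.0516 [ 36.6 302.6]
[ 0.6428 -0.1236] 98.4 0.0525 [323.65 308.6 ]
```

View pics/w18.png

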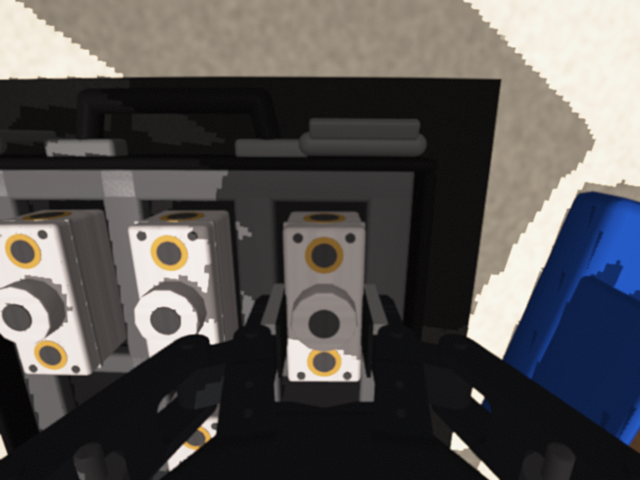

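>>> apply_moves:
  commands:
    - [[1,0,0,-0.003,0],[1,0,0,-0.003,0],[0.02,0,0,-0.003,0],[0.02,0,0,-0.003,0],[0.02,0,0,0.01,0]]

```text
t: 23.02
tcp_pos: [0.6409, -0.1218, 0.0329]
eef_rot: [0.654, 0.757, 0.0, -0.012]
wrist_force: [-0.1, -0.1, 1.0]
opening: 0.0414
```

>>> apply_moves:
  commands:
    - [[0.02,0,0,0.03,0],[0.02,0,0,0.08,0],[0.5,0,0,0.14,0],[1,0,0.0,0.2,0],[1,0,0.03,0.24,0]]

```text
t: 23.65
tcp_pos: [0.6418, -0.0933, 0.2783]
eef_rot: [0.655, 0.756, 0.001, -0.008]
wrist_force: [0.2, 0.0, -0.2]
opening: -0.0001
```

```bash
python3 look.py wrist w19; python3 look.py scene s19; python3 look.py top t19 | head -8
```

```text
t 23.65 tcp [ 0.6418 -0.0933  0.2783] yaw 98.18 open -0.0001 F [ 0.2  0.  -0.2] j [-0.3   0.2   1.59  0.01  1.36 -0.45]
[ 0.5192 -0.1366] 99.1 0.0493 [216.   223.55]
[ 0.5802 -0.128 ] 98.4 0.0492 [268.5 223.8]
[ 0.6429 -0.1195] 98.4 0.0496 [322.65 224.3 ]
[ 0.5872 -0.1743] 98.8 0.0444 [270.45 261.6 ]
[ 0.5941 -0.2212] 97.8 0.0506 [272.15 297.45]
t 23.7 tcp [ 0.6438 -0.0893  0.2846] yaw 98.4 open -0.0001 F [0.5 1.9 4.3] j [-0.3   0.2   1.58  0.01  1.37 -0.45]
[ 0.5174 -0.1432] 98.3 0.0519 [309.15 200.9 ]
[ 0.6183 -0.1617] 21.5 0.0519 [262.75 209.1 ]
[ 0.5776 -0.1357] 99.8 0.0513 [285.7  210.35]
[ 0.6382 -0.1274] 99.8 0.0503 [261.   220.55]
[0.5958 0.3172] 161.4 0.0475 [402.45 367.65]
t 23.75 tcp [ 0.6437 -0.0905  0.2821] yaw 98.46 open -0.0004 F [0.5 1.2 0.5] j [-0.3   0.2   1.59  0.01  1.36 -0.45]
[ 1.0125 -0.2716] 96.4 0.0467 [485.85  42.15]
[ 1.0114 -0.3396] 62.5 0.0431 [518.1  43.5]
[ 1.0024 -0.3822] 92.5 0.0471 [538.5   47.85]
[ 0.9962 -0.3828] 77.7 0.0493 [539.25  50.45]
[ 0.991 -0.379] 62.9 0.0455 [537.85  52.55]
[ 0.9852 -0.4041] 87.5 0.0469 [549.85  55.4 ]
[ 0.9841 -0.4297] 73.4 0.0476 [561.7  56.3]
```

View pics/w19.png

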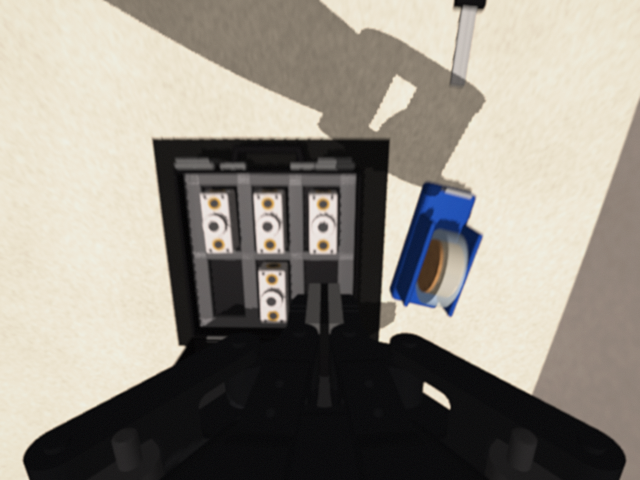

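View pics/s19.png

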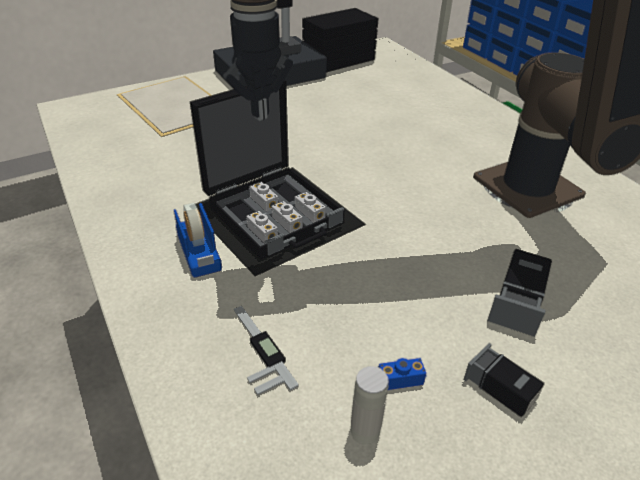

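View pics/t19.png

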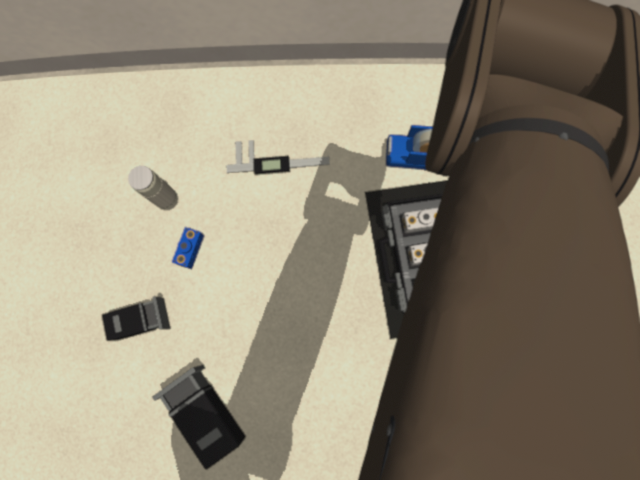

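All four bodies show in pockets 0, 1, 2 and 4. I'll fly over the lid to get behind it, then push it shut from there.

>>> apply_moves:
  commands:
    - [[1,0,0,0.04,0],[1,-0.006,-0.06,0.04,0],[1,-0.012,-0.12,0.04,0],[1,-0.018,-0.18,0.04,0],[1,-0.022,-0.24,0.04,0]]

```text
t: 24.42
tcp_pos: [0.6193, -0.3332, 0.316]
eef_rot: [0.653, 0.757, 0.002, -0.009]
wrist_force: [-0.5, 0.2, 0.7]
opening: -0.0
```

>>> apply_moves:
  commands:
    - [[1,-0.005,-0.058,0,0],[1,-0.005,-0.058,0,0],[1,-0.005,-0.058,0,0],[1,-0.005,-0.058,0,0],[1,-0.005,-0.058,0,0]]

```text
t: 25.05
tcp_pos: [0.6147, -0.3899, 0.3164]
eef_rot: [0.653, 0.758, 0.002, -0.009]
wrist_force: [0.2, 0.8, -1.2]
opening: -0.0001
```

```bash
python3 look.py wrist w20; python3 look.py top t20|head -1;  python3 look.py scene s20|head -1
```

```text
t 25.05 tcp [ 0.6147 -0.3899  0.3164] yaw 98.52 open -0.0001 F [ 0.2  0.8 -1.2] j [-0.71  0.37  1.32  0.    1.47 -0.85]
[ 0.5947 -0.2133] 98.0 0.0469 [331.2  40. ]
t 25.1 tcp [ 0.6147 -0.39    0.3164] yaw 98.51 open -0.0 F [ 0.1 -0.6 -0.2] j [-0.71  0.37  1.32  0.    1.47 -0.85]
t 25.15 tcp [ 0.6147 -0.3902  0.3164] yaw 98.5 open -0.0003 F [0.5 0.7 0.2] j [-0.71  0.37  1.32  0.    1.47 -0.85]
```

View pics/w20.png

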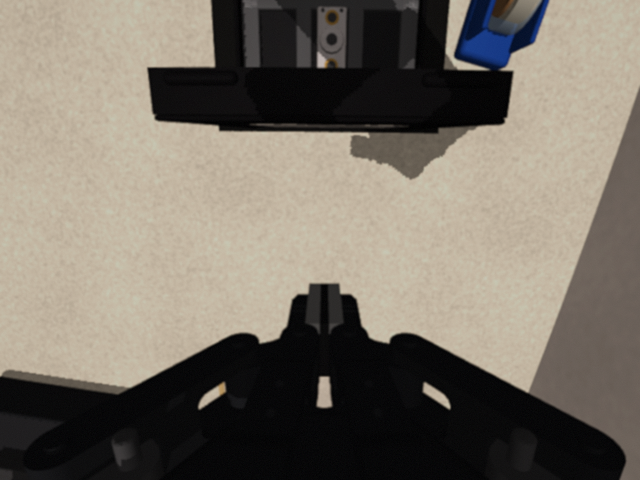

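View pics/s20.png

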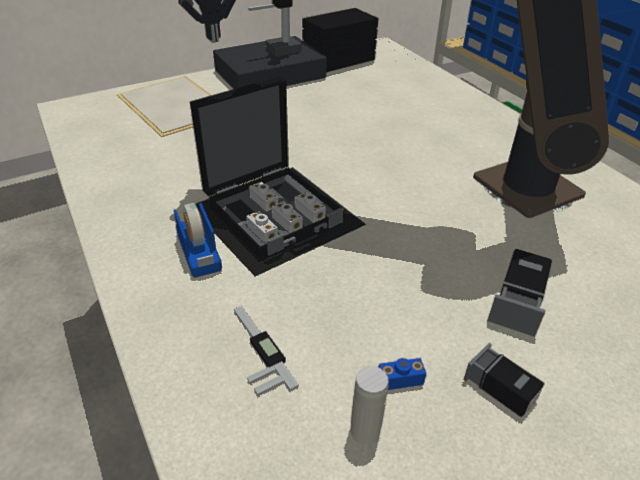

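No part is behind the lid. The lid's outer top edge shows at v≈120 in the wrist view.

```bash
python3 - <<'E'
from h import *
st,c=load('w20')
th=np.radians(-81.7);X=np.array([np.cos(th),np.sin(th)]);Y=np.array([-X[1],X[0]]);C=np.array([.5868,-.172])
for uv in [(330,121),(330,70),(155,118),(508,120)]:
    p=onz(c,uv,.24,st)[0][:2]-C; print(uv,(p@X).round(4),(p@Y).round(4))
p=st['tcp_pos'][:2]-C; print('tcp',p@X,p@Y)
E
```

```text
(330, 121) 0.1382 -0.0002
(330, 70) 0.1095 -0.0005
(155, 118) 0.1364 -0.1077
(508, 120) 0.1366 0.1085
tcp 0.21960353592928 -0.0037919220920489445
```

>>> apply_moves:
  commands:
    - [[1,0,0,-0.06,0],[1,0,0,-0.115,0],[1,-0.0035,0.024,-0.115,0],[1,-0.007,0.048,-0.115,0],[1,-0.0085,0.058,-0.115,0]]

```text
t: 25.82
tcp_pos: [0.6062, -0.331, 0.2016]
eef_rot: [0.652, 0.758, 0.002, -0.009]
wrist_force: [-1.2, 0.4, 1.1]
opening: -0.0002
```

>>> apply_moves:
  commands:
    - [[1,-0.0022,0.015,0,0],[1,-0.0044,0.03,0,0],[1,-0.0066,0.045,0,0],[1,-0.0088,0.06,0,0],[1,-0.011,0.075,0,0]]

```text
t: 26.45
tcp_pos: [0.5947, -0.2548, 0.2009]
eef_rot: [0.652, 0.758, 0.002, -0.01]
wrist_force: [-0.2, -0.8, 0.1]
opening: -0.0002
```

```bash
python3 look.py wrist w21; python3 look.py scene s21|head -1
```

```text
t 26.45 tcp [ 0.5947 -0.2548  0.2009] yaw 98.56 open -0.0002 F [-0.2 -0.8  0.1] j [-0.56  0.26  1.67  0.01  1.23 -0.72]
[ 0.5205 -0.1326] 98.9 0.0496 [258.7   62.65]
[ 0.5817 -0.124 ] 98.7 0.0495 [332.85  63.25]
[ 0.6443 -0.1155] 98.3 0.0495 [408.9  64.7]
[ 0.5886 -0.1704] 98.4 0.0443 [332.45 122.3 ]
t 26.5 tcp [ 0.5945 -0.2528  0.2008] yaw 98.63 open 0.0001 F [0.1 0.6 0. ] j [-0.56  0.26  1.67  0.01  1.24 -0.71]
```

View pics/s21.png

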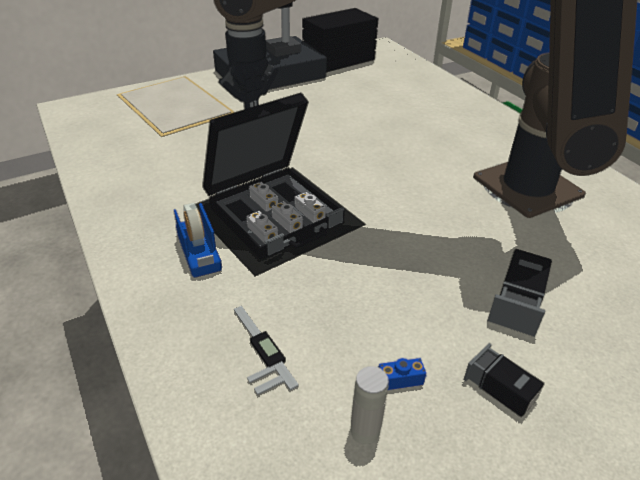

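View pics/w21.png

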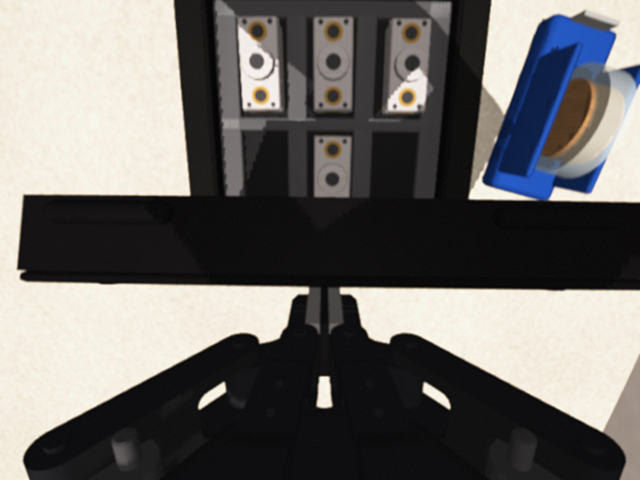

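The lid is swinging forward with the finger, so I'll keep pushing.

>>> apply_moves:
  commands:
    - [[1,-0.0022,0.015,0,0],[1,-0.0044,0.03,0,0],[1,-0.0066,0.045,0,0],[1,-0.0088,0.06,0,0],[1,-0.011,0.075,0,0]]

```text
t: 27.18
tcp_pos: [0.5835, -0.1776, 0.2009]
eef_rot: [0.652, 0.758, 0.002, -0.01]
wrist_force: [0.7, 1.0, 0.0]
opening: -0.0001
```

```bash
python3 look.py scene s22|head -1
```

```text
t 27.175 tcp [ 0.5835 -0.1776  0.2009] yaw 98.66 open -0.0001 F [0.7 1.  0. ] j [-0.47  0.18  1.76  0.01  1.22 -0.62]
```

View pics/s22.png

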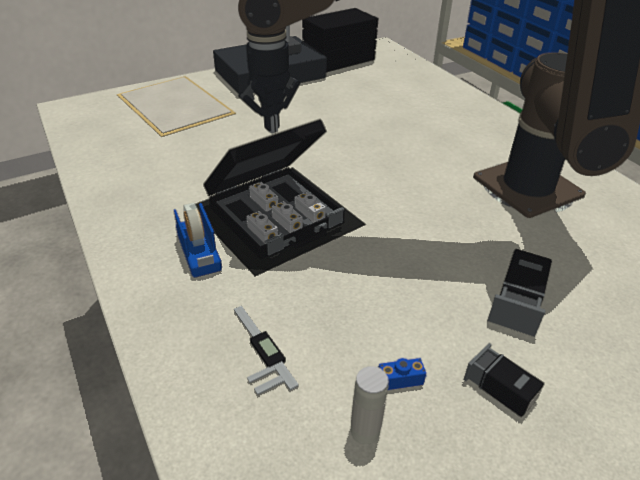

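The lid is sinking by itself. I'll move above its front edge and wait.

>>> apply_moves:
  commands:
    - [[1,0,0,0.04,0],[1,-0.003,0.03,0.05,0],[1,-0.006,0.06,0.05,0],[1,-0.01,0.0976,0.05,0],[1,-0.01,0.0976,0.04,0]]

```text
t: 27.85
tcp_pos: [0.5736, -0.0763, 0.2419]
eef_rot: [0.65, 0.76, 0.003, -0.01]
wrist_force: [0.8, 0.3, -0.2]
opening: -0.0004
```

>>> apply_moves:
  commands:
    - [[1,0,0,-0.03,0],[1,0,0,-0.06,0],[1,0,0,-0.07,0],[1,0,0,-0.08,0],[1,0,0,-0.08,0]]

```text
t: 28.48
tcp_pos: [0.5737, -0.0766, 0.1618]
eef_rot: [0.65, 0.76, 0.003, -0.01]
wrist_force: [-0.7, 1.1, 0.6]
opening: -0.0002
```

```bash
python3 look.py scene s23|head -1;python3 look.py wrist w23
```

```text
t 28.475 tcp [ 0.5737 -0.0766  0.1618] yaw 98.88 open -0.0002 F [-0.7  1.1  0.6] j [-0.31  0.15  1.87  0.01  1.14 -0.47]
t 28.525 tcp [ 0.574  -0.0766  0.1625] yaw 98.9 open 0.0002 F [-0.4  0.6  0.1] j [-0.31  0.15  1.87  0.01  1.14 -0.47]
```

View pics/s23.png

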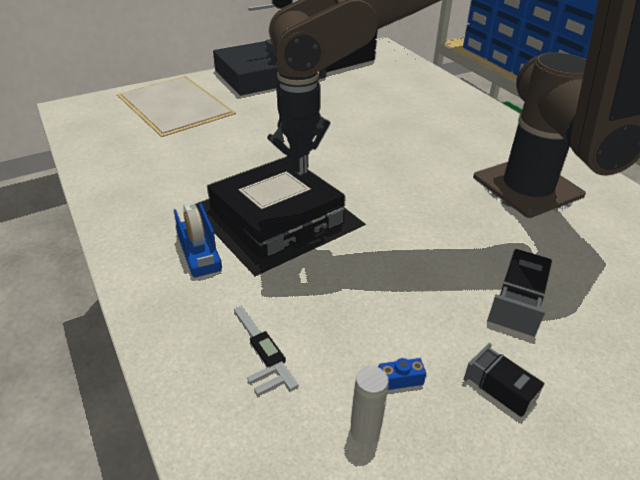

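View pics/w23.png

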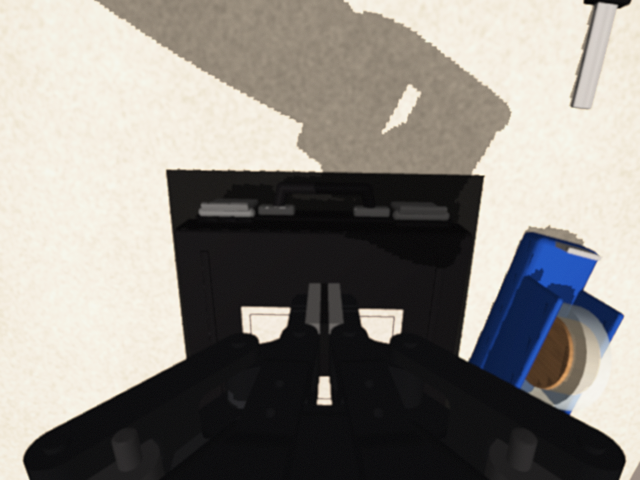

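>>> apply_moves:
  commands:
    - [[1,0,0,-0.02,0],[1,0,0,-0.04,0],[1,0,0,-0.06,0],[1,0,0,-0.07,0],[1,0,0,-0.075,0]]

```text
t: 29.2
tcp_pos: [0.5738, -0.0765, 0.0867]
eef_rot: [0.65, 0.76, 0.003, -0.01]
wrist_force: [0.2, -0.2, 0.1]
opening: -0.0002
```

>>> apply_moves:
  commands:
    - [[1,0,0,-0.005,0],[1,0,0,-0.01,0],[1,0,0,-0.013,0],[1,0,0,-0.016,0],[1,0,0,-0.018,0]]

```text
t: 29.82
tcp_pos: [0.5742, -0.0764, 0.0713]
eef_rot: [0.65, 0.76, 0.003, -0.01]
wrist_force: [-5.4, 1.5, 11.3]
opening: -0.0001
```

>>> apply_moves:
  commands:
    - [[1,0,0,-0.003,0],[1,0,0,-0.005,0],[1,0,0,-0.007,0],[1,0,0,-0.009,0],[1,0,0,-0.01,0]]

```text
t: 30.45
tcp_pos: [0.5744, -0.0765, 0.062]
eef_rot: [0.65, 0.76, 0.003, -0.01]
wrist_force: [-3.3, 0.6, 7.9]
opening: -0.0
```

>>> apply_moves:
  commands:
    - [[1,0,0,-0.001,0],[1,0,0,-0.002,0],[1,0,0,-0.003,0],[1,0,0,-0.003,0],[1,0,0,-0.003,0]]

```text
t: 31.08
tcp_pos: [0.5746, -0.0765, 0.0619]
eef_rot: [0.65, 0.76, 0.002, -0.011]
wrist_force: [-6.6, 1.6, 15.5]
opening: 0.0
```

```bash
python3 look.py scene s24|head -1
```

```text
t 31.075 tcp [ 0.5746 -0.0765  0.0619] yaw 98.94 open 0.0 F [-6.6  1.6 15.5] j [-0.31  0.29  1.92  0.02  0.96 -0.48]
```

View pics/s24.png

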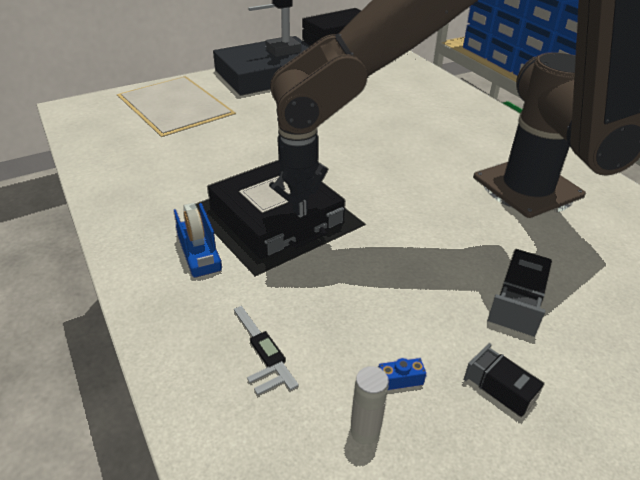

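The finger stopped at z = 0.062 with 15 N on it, so the lid is shut. I'll lift and go to the stamp.

>>> apply_moves:
  commands:
    - [[1,0,0,0.04,0],[1,-0.01,0.03,0.08,0],[1,-0.02,0.085,0.1,0],[-1,-0.03,0.14,0.12,0],[-1,-0.04,0.2,0.14,0]]

```text
t: 31.75
tcp_pos: [0.5344, 0.1233, 0.2018]
eef_rot: [0.65, 0.76, 0.002, -0.011]
wrist_force: [0.9, 0.5, -0.2]
opening: 0.0357
```

>>> apply_moves:
  commands:
    - [[-1,-0.015,0.055,0.01,0],[-1,-0.03,0.11,0.02,0],[-1,-0.045,0.165,0.03,0],[-1,-0.06,0.2,0.03,0],[-1,-0.06,0.2,0.03,0]]

```text
t: 32.38
tcp_pos: [0.4732, 0.3253, 0.2314]
eef_rot: [0.649, 0.761, 0.002, -0.011]
wrist_force: [-1.2, 0.3, -0.4]
opening: 0.0852
```

```bash
python3 look.py top t25|head -1;python3 look.py wrist w25|head -1
```

```text
t 32.375 tcp [0.4732 0.3253 0.2314] yaw 99.11 open 0.0852 F [-1.2  0.3 -0.4] j [0.42 0.07 1.83 0.02 1.25 0.25]
t 32.425 tcp [0.4738 0.324  0.2312] yaw 99.01 open 0.0852 F [ 0.2  0.4 -0.6] j [0.41 0.07 1.83 0.02 1.25 0.25]
```

View pics/w25.png

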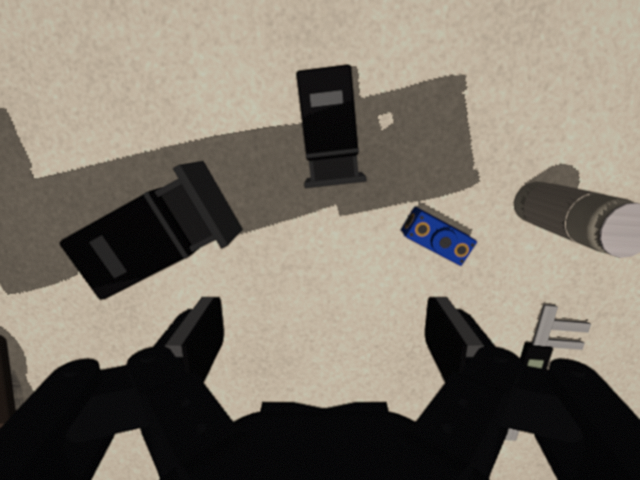

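View pics/t25.png

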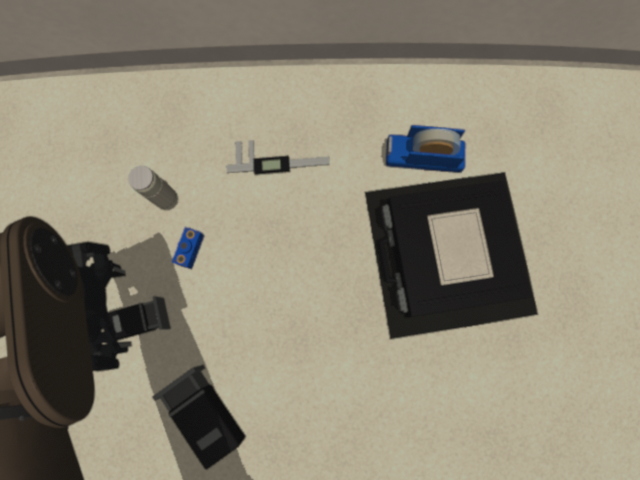

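The right stamp shows with its handle end edge from (297,72) to (351,66) and its foot from (305,187) to (366,177). In the top view the lid is shut, with the label centred near (461,247).

```bash
python3 - <<'E'
from h import *
st,c=load('w25')
p=onz(c,[(297,72),(351,66),(307,158),(357,153),(305,187),(366,177)],.044,st)[:,:2]
print(p.round(4)); print('w',np.linalg.norm(p[0]-p[1]),'len',np.linalg.norm(p[0]-p[2]),np.linalg.norm(p[1]-p[3]))
T=(p[0]+p[1])/2;B=(p[2]+p[3])/2;v=T-B;print(T,B,np.degrees(np.arctan2(v[1],v[0])), 'cross dir',np.degrees(np.arctan2(*(p[1]-p[0])[::-1])))
st,c=load('t25')
q=cv2.cvtColor(c['pixels'],cv2.COLOR_RGB2GRAY);m=(q>110).astype(np.uint8);m[:195]=0;m[300:]=0;m[:,:415]=0;m[:,505:]=0
cn=max(cv2.findContours(m,cv2.RETR_EXTERNAL,cv2.CHAIN_APPROX_NONE)[0],key=cv2.contourArea)
r=cv2.minAreaRect(cn);bx=cv2.boxPoints(r);P=onz(c,bx,.062)[:,:2];print(r,P.round(4),P.mean(0),[np.linalg.norm(P[i]-P[i-1]).round(4) for i in range(4)])
E
```

```text
[[0.4289 0.4471]
 [0.4752 0.4594]
 [0.4485 0.3746]
 [0.4941 0.3865]
 [0.4506 0.3473]
 [0.5066 0.366 ]]
w 0.04796151329934478 len 0.07514966945246838 0.07525674925553963
[0.45206621 0.45323998] [0.4712868  0.38053582] 104.80834123621094 cross dir 14.83534563102615
((460.09442138671875, 245.9814910888672), (72.00149536132812, 52.60611343383789), 78.90628051757812) [[ 0.6396 -0.1181]
 [ 0.6572 -0.2114]
 [ 0.5315 -0.2258]
 [ 0.5157 -0.135 ]] [ 0.58600804 -0.17258353] [np.float64(0.125), np.float64(0.095), np.float64(0.1265), np.float64(0.0921)]
```

Label centre is (0.586, -0.1726), which matches the case. The stamp's handle top is at (0.452, 0.453) and its axis yaw is 104.8°. The tool can't pitch, so I'll grip lightly across the 50 mm width near the handle's top. Then I'll lift along an arc so the stamp pivots upright in the jaws.

>>> apply_moves:
  commands:
    - [[-1,-0.008,0.05,-0.02,3],[-1,-0.016,0.1,-0.05,5.8],[-1,-0.0198,0.1215,-0.1,5.8],[-1,-0.0198,0.1215,-0.15,5.8],[-1,-0.0198,0.1215,-0.15,5.8]]
  newtons: 20

```text
t: 33.1
tcp_pos: [0.4519, 0.4412, 0.0754]
eef_rot: [0.611, 0.791, -0.004, -0.012]
wrist_force: [0.8, -0.0, -0.4]
opening: 0.0853
```

```bash
python3 look.py wrist w26|head -1
```

```text
t 33.1 tcp [0.4519 0.4412 0.0754] yaw 104.63 open 0.0853 F [ 0.8 -0.  -0.4] j [0.6  0.36 1.78 0.02 1.01 0.34]
```

View pics/w26.png

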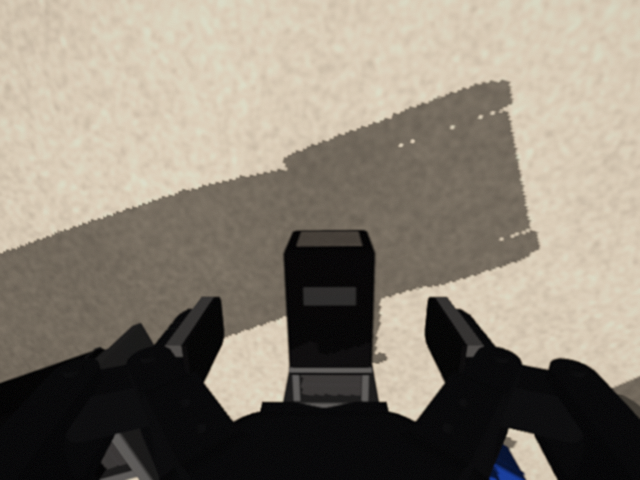

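```bash
python3 - <<'E'
from h import *
st,c=load('w26')
print(onz(c,[(329,247),(330,231),(329,367)],.044,st)); print(onz(c,[(330,231)],.03,st))
print(onz(c,[(285,300),(374,300)],.044,st))
E
```

```text
[[0.45090744 0.45650534 0.044     ]
 [0.44913513 0.46520344 0.044     ]
 [0.4702945  0.38381936 0.044     ]]
[[0.45003509 0.46155451 0.03      ]]
[[0.43508139 0.41984912 0.044     ]
 [0.48319733 0.433021   0.044     ]]
```

>>> apply_moves:
  commands:
    - [[-1,0,0.0125,-0.03,0],[-1,0,0.0125,-0.06,0],[-1,0,0.0125,-0.07,0],[1,0,0.0125,-0.07,0],[1,0,0.0125,-0.07,0]]
  newtons: 20

```text
t: 33.78
tcp_pos: [0.4554, 0.4559, 0.0117]
eef_rot: [0.612, 0.791, 0.001, -0.011]
wrist_force: [-0.7, 0.7, 0.2]
opening: 0.0518
```

>>> apply_moves:
  commands:
    - [[1,0,0,0,0],[1,0,0,0,0],[1,0,0,0.01,0],[1,0,0,0.02,0],[1,0.001,-0.003,0.03,0]]
  newtons: 20

```text
t: 34.4
tcp_pos: [0.4566, 0.4531, 0.0427]
eef_rot: [0.611, 0.791, 0.001, -0.011]
wrist_force: [0.7, 0.3, -1.8]
opening: 0.0497
```

```bash
python3 look.py wrist w27|head -1;python3 look.py scene s27|head -1; python3 - <<'E'
from h import *
st,c=load('s27'); cv2.imwrite('pics/s27z.png',cv2.resize(c['pixels'][230:460,380:640,::-1],None,fx=3,fy=2.5))
E
```

```text
t 34.4 tcp [0.4566 0.4531 0.0427] yaw 104.61 open 0.0497 F [ 0.7  0.3 -1.8] j [0.62 0.43 1.77 0.03 0.95 0.35]
t 34.45 tcp [0.4576 0.4533 0.0443] yaw 104.6 open 0.05 F [ 0.1  0.4 -1. ] j [0.62 0.42 1.77 0.03 0.95 0.35]
```

View pics/s27z.png

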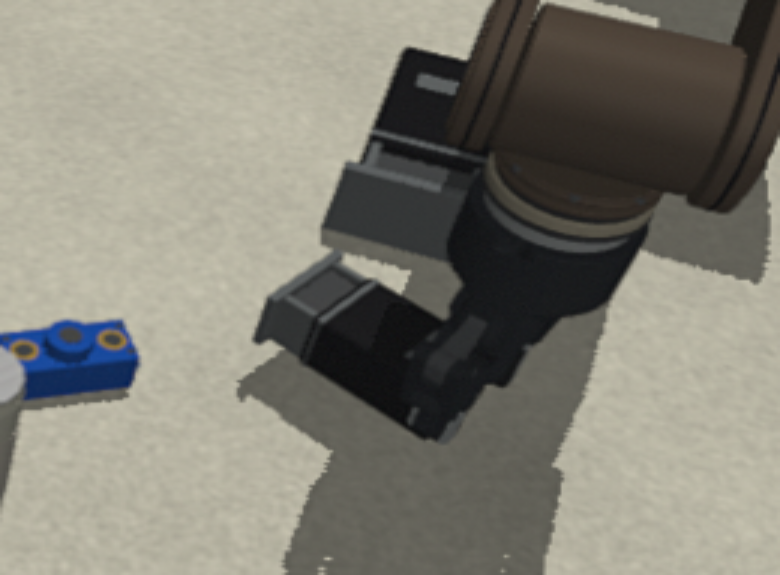

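View pics/w27.png

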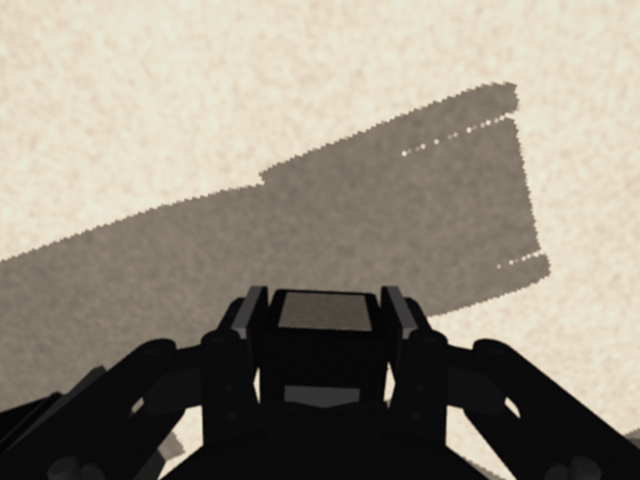

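The stamp came up level because pad friction holds it. I'll slacken the grip by position so it can swing.

>>> apply_moves:
  commands:
    - [[-0.14,0,0,-0.01,0],[-0.14,0,0,-0.01,0],[-0.15,0,0,-0.01,0],[-0.15,0,0,-0.01,0],[-0.15,0,0,-0.01,0]]
  newtons: 20

```text
t: 35.12
tcp_pos: [0.4577, 0.4535, 0.0338]
eef_rot: [0.612, 0.791, 0.002, -0.01]
wrist_force: [0.1, 0.0, -2.0]
opening: 0.0496
```

```bash
python3 look.py wrist w28|head -1;python3 look.py scene s28|head -1; python3 - <<'E'
from h import *
st,c=load('s28'); cv2.imwrite('pics/s28z.png',cv2.resize(c['pixels'][230:460,380:640,::-1],None,fx=3,fy=2.5))
E
```

```text
t 35.125 tcp [0.4577 0.4535 0.0338] yaw 104.58 open 0.0496 F [ 0.1  0.  -2. ] j [0.62 0.44 1.77 0.03 0.93 0.34]
t 35.175 tcp [0.4577 0.4535 0.0339] yaw 104.58 open 0.0503 F [ 0.5 -0.  -1.8] j [0.62 0.44 1.77 0.03 0.93 0.34]
```

View pics/s28z.png

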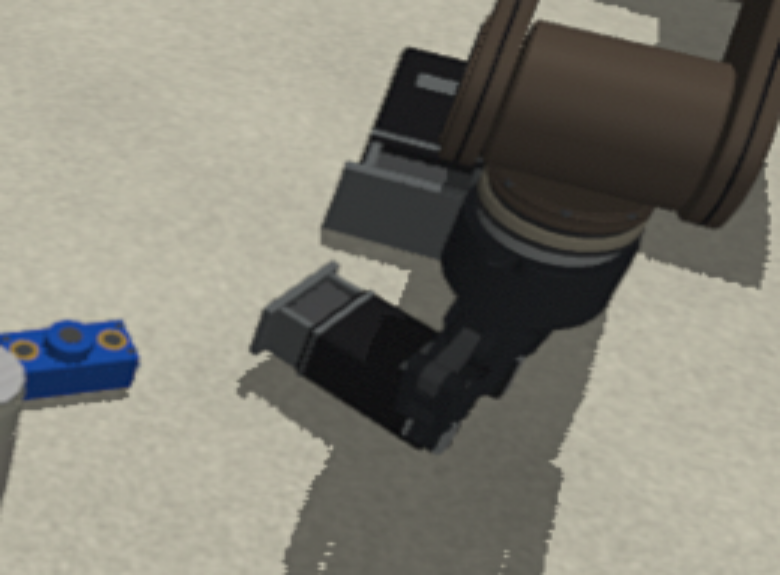

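>>> apply_moves:
  commands:
    - [[-0.155,0,0,0,0],[-0.16,0,0,0,0],[-0.16,0,0,0,0],[-0.165,0,0,0,0],[-0.165,0,0,0,0]]

```text
t: 35.85
tcp_pos: [0.4577, 0.4535, 0.0339]
eef_rot: [0.612, 0.791, 0.002, -0.01]
wrist_force: [0.9, -1.0, -2.4]
opening: 0.0498
```

```bash
python3 look.py scene s29|head -1; python3 - <<'E'
from h import *
st,c=load('s29'); cv2.imwrite('pics/s29z.png',cv2.resize(c['pixels'][230:460,380:640,::-1],None,fx=3,fy=2.5))
E
```

```text
t 35.85 tcp [0.4577 0.4535 0.0339] yaw 104.59 open 0.0498 F [ 0.9 -1.  -2.4] j [0.62 0.44 1.77 0.03 0.93 0.34]
```

View pics/s29z.png

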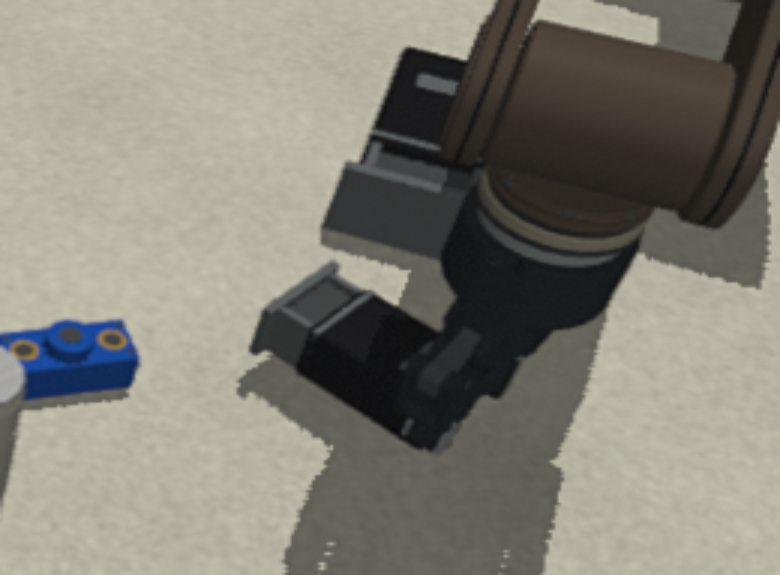

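>>> apply_moves:
  commands:
    - [[-0.168,0,0,0,0],[-0.171,0,0,0,0],[-0.173,0,0,0,0],[-0.173,0,0,0,0],[-0.173,0,0,0,0]]

```text
t: 36.52
tcp_pos: [0.4578, 0.4535, 0.0341]
eef_rot: [0.612, 0.791, 0.002, -0.01]
wrist_force: [0.2, -0.7, -0.2]
opening: 0.0499
```

```bash
python3 look.py scene s30|head -1; python3 - <<'E'
from h import *
st,c=load('s30'); cv2.imwrite('pics/s30z.png',cv2.resize(c['pixels'][230:460,380:640,::-1],None,fx=3,fy=2.5))
E
```

```text
t 36.525 tcp [0.4578 0.4535 0.0341] yaw 104.59 open 0.0499 F [ 0.2 -0.7 -0.2] j [0.62 0.44 1.77 0.03 0.93 0.34]
```

View pics/s30z.png

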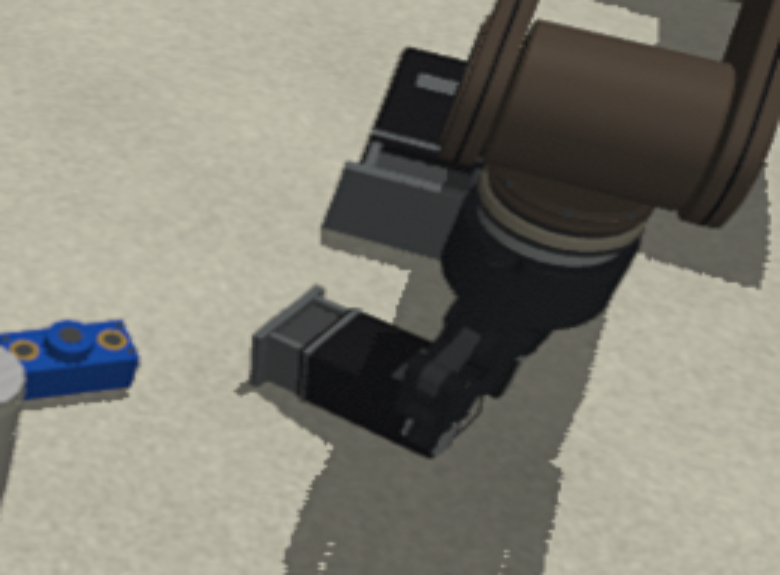

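It pivoted and the foot edge is on the table. I'll keep this light grip and raise along the arc about the foot edge.

>>> apply_moves:
  commands:
    - [[-0.172,0.001,-0.003,0.005,0],[-0.172,0.002,-0.007,0.01,0],[-0.172,0.003,-0.011,0.015,0],[-0.172,0.004,-0.015,0.02,0],[-0.172,0.005,-0.019,0.024,0]]

```text
t: 37.2
tcp_pos: [0.463, 0.4343, 0.0586]
eef_rot: [0.612, 0.791, 0.003, -0.01]
wrist_force: [-0.0, 0.5, -0.4]
opening: 0.0498
```

```bash
python3 look.py scene s31|head -1; python3 - <<'E'
from h import *
st,c=load('s31'); cv2.imwrite('pics/s31z.png',cv2.resize(c['pixels'][230:460,380:640,::-1],None,fx=3,fy=2.5))
E
```

```text
t 37.2 tcp [0.463  0.4343 0.0586] yaw 104.58 open 0.0498 F [-0.   0.5 -0.4] j [0.59 0.39 1.79 0.03 0.97 0.32]
```

View pics/s31z.png

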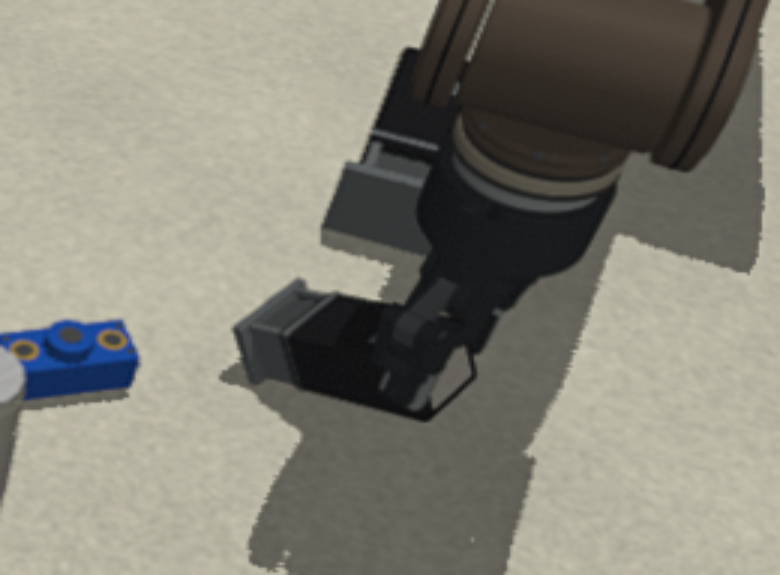

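>>> apply_moves:
  commands:
    - [[-0.172,0.001,-0.005,0.005,0],[-0.172,0.003,-0.01,0.009,0],[-0.172,0.005,-0.016,0.013,0],[-0.172,0.007,-0.022,0.016,0],[-0.172,0.008,-0.028,0.018,0]]

```text
t: 37.88
tcp_pos: [0.4715, 0.4059, 0.0776]
eef_rot: [0.612, 0.791, 0.003, -0.01]
wrist_force: [-0.5, 0.4, 0.7]
opening: 0.0497
```

```bash
python3 look.py scene s32|head -1; python3 - <<'E'
from h import *
st,c=load('s32'); cv2.imwrite('pics/s32z.png',cv2.resize(c['pixels'][230:460,380:640,::-1],None,fx=3,fy=2.5))
E
```

```text
t 37.875 tcp [0.4715 0.4059 0.0776] yaw 104.56 open 0.0497 F [-0.5  0.4  0.7] j [0.54 0.34 1.82 0.03 0.99 0.27]
```

View pics/s32z.png

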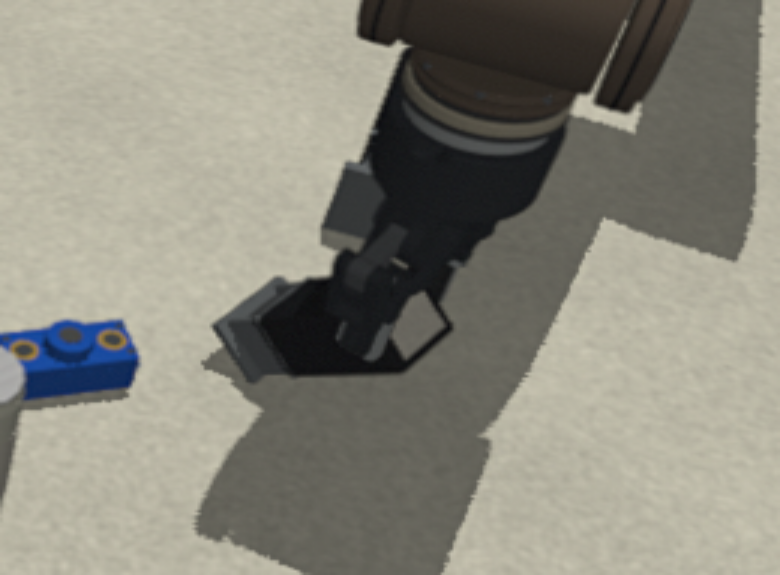

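>>> apply_moves:
  commands:
    - [[-0.172,0,0,0.006,0],[-0.172,0,0,0.012,0],[-0.172,0,0,0.018,0],[-0.172,0,0,0.024,0],[-0.172,0,0,0.024,0]]

```text
t: 38.55
tcp_pos: [0.4724, 0.4059, 0.103]
eef_rot: [0.612, 0.791, 0.004, -0.01]
wrist_force: [-0.4, 0.1, 2.1]
opening: 0.0501
```

```bash
python3 look.py scene s33|head -1; python3 - <<'E'
from h import *
st,c=load('s33'); cv2.imwrite('pics/s33z.png',cv2.resize(c['pixels'][230:460,380:640,::-1],None,fx=3,fy=2.5))
E
```

```text
t 38.55 tcp [0.4724 0.4059 0.103 ] yaw 104.55 open 0.0501 F [-0.4  0.1  2.1] j [0.54 0.3  1.8  0.02 1.03 0.27]
```

View pics/s33z.png

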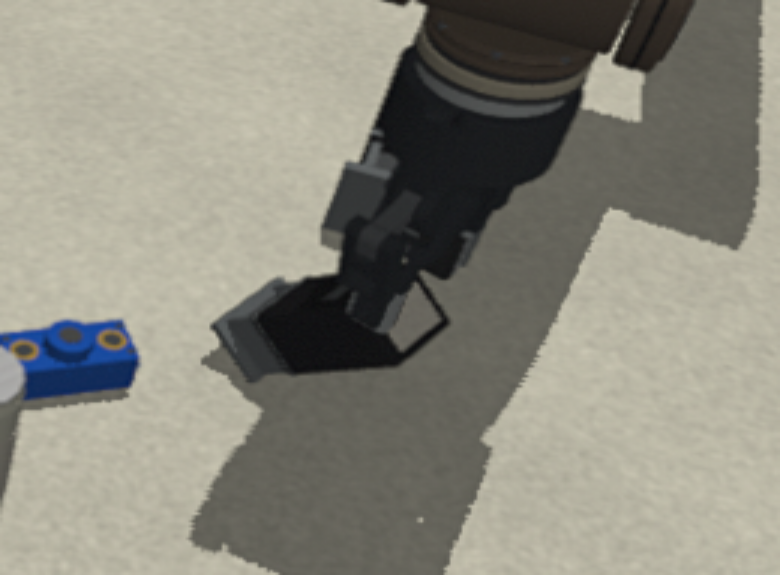

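>>> apply_moves:
  commands:
    - [[0,0,0,0,0],[0.2,0,0,0,0],[0.2,0,0,0.003,0],[0.2,0,0,0.008,0],[0.2,0,0,0.012,0]]
  newtons: 20

```text
t: 39.22
tcp_pos: [0.4723, 0.4054, 0.1144]
eef_rot: [0.612, 0.791, 0.004, -0.01]
wrist_force: [-0.3, -1.3, 0.1]
opening: 0.034
```

```bash
python3 look.py wrist w34|head -1; python3 look.py scene s34|head -1; python3 - <<'E'
from h import *
st,c=load('s34'); cv2.imwrite('pics/s34z.png',cv2.resize(c['pixels'][230:460,380:640,::-1],None,fx=3,fy=2.5))
E
```

```text
t 39.225 tcp [0.4723 0.4054 0.1144] yaw 104.55 open 0.034 F [-0.3 -1.3  0.1] j [0.54 0.29 1.8  0.02 1.05 0.27]
t 39.275 tcp [0.4726 0.4057 0.1151] yaw 104.55 open 0.0339 F [-0.1 -0.3  1. ] j [0.54 0.29 1.8  0.02 1.05 0.27]
```

View pics/s34z.png

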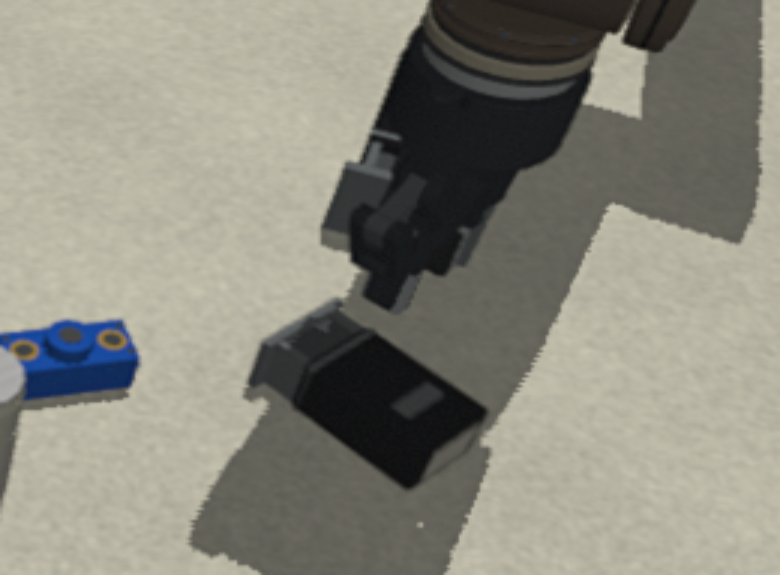

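View pics/w34.png

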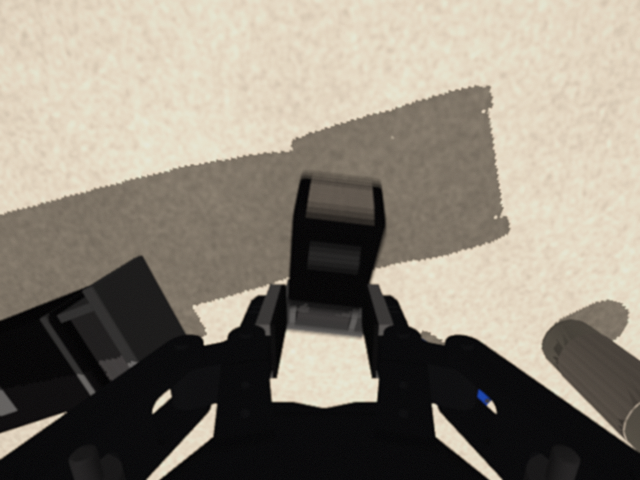

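The stamp slipped free and fell back. On the next try I'll use a firm grip near the end, lift in stages, slacken briefly at each stage so it pivots down, then re-tighten. First I'll find it again.

>>> apply_moves:
  commands:
    - [[-1,0.005,-0.02,0.02,0],[-1,0.01,-0.04,0.04,0],[-1,0.012,-0.06,0.05,0],[-1,0.015,-0.08,0.06,0],[-1,0.015,-0.08,0.06,0]]

```text
t: 39.95
tcp_pos: [0.4882, 0.3245, 0.1755]
eef_rot: [0.613, 0.79, 0.005, -0.009]
wrist_force: [-1.2, 0.3, 0.1]
opening: 0.0852
```

```bash
python3 look.py wrist w35|head -1; python3 look.py scene s35 | head -1
```

```text
t 39.95 tcp [0.4882 0.3245 0.1755] yaw 104.42 open 0.0852 F [-1.2  0.3  0.1] j [0.4  0.14 1.85 0.02 1.15 0.14]
t 40.0 tcp [0.4877 0.3251 0.1749] yaw 104.46 open 0.0852 F [-0.6  0.3  1.1] j [0.41 0.14 1.85 0.02 1.15 0.14]
```

View pics/w35.png

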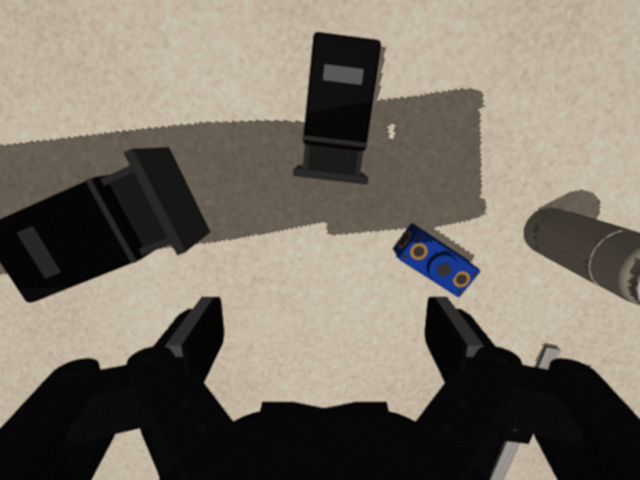

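View pics/s35.png

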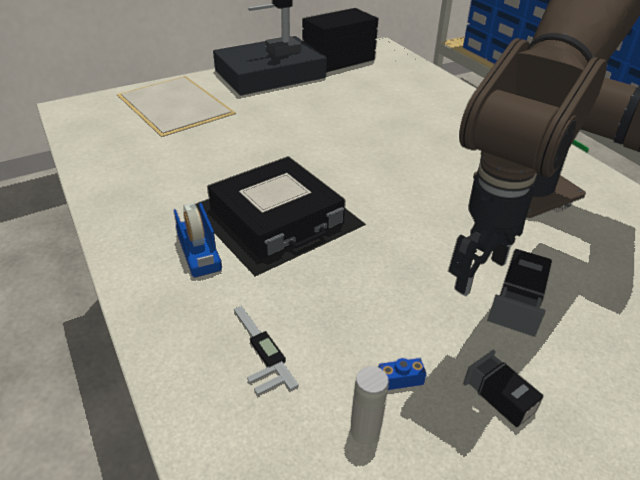

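It lies toppled again as before, with its handle end from (315,33) to (381,40). I'll measure it.

```bash
cat > sm.py <<'E'
from h import *
def meas(name,pts):
    st,c=load(name); p=onz(c,pts,.044,st)[:,:2]
    T=(p[0]+p[1])/2;B=(p[2]+p[3])/2;v=T-B;a=np.arctan2(v[1],v[0])
    u=v/np.linalg.norm(v); G=B+u*.072  # stamp z=97 if B is z=25
    print('w',np.linalg.norm(p[0]-p[1]).round(4),np.linalg.norm(p[2]-p[3]).round(4),'len',np.linalg.norm(v).round(4),'T',T.round(4),'B',B.round(4),'yaw',np.degrees(a).round(2),'G',G.round(4),'d',(G-st['tcp_pos'][:2]).round(4))
E
python3 -c "
from sm import *
meas('w35',[(315,33),(381,40),(304,137),(367,147)])"
```

```text
w 0.0479 0.0494 len 0.0744 T [0.4697 0.4673] B [0.4801 0.3937] yaw 98.0 G [0.4701 0.465 ] d [-0.0181  0.1405]
```

>>> apply_moves:
  commands:
    - [[-1,-0.006,0.05,0,-3],[-1,-0.012,0.1,-0.02,-6.4],[-1,-0.018,0.1405,-0.06,-6.4],[-1,-0.018,0.1405,-0.1,-6.4],[-1,-0.018,0.1405,-0.11,-6.4]]

```text
t: 40.67
tcp_pos: [0.4662, 0.4652, 0.0596]
eef_rot: [0.655, 0.756, 0.0, -0.011]
wrist_force: [-0.3, -0.2, 0.7]
opening: 0.0853
```

```bash
python3 look.py wrist w36|head -1
```

```text
t 40.675 tcp [0.4662 0.4652 0.0596] yaw 98.19 open 0.0853 F [-0.3 -0.2  0.7] j [0.62 0.43 1.72 0.02 0.99 0.47]
```

View pics/w36.png

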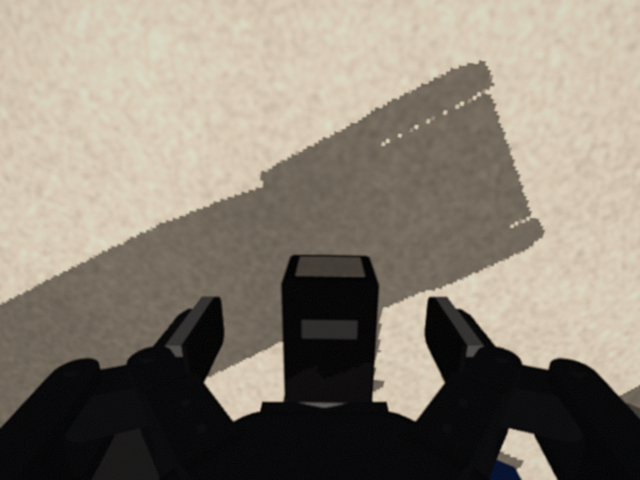

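```bash
python3 - <<'E'
from h import *
st,c=load('w36')
print(onz(c,[(330,277)],.044,st),onz(c,[(332,256)],.0,st),onz(c,[(332,256)],.03,st), onz(c,[(283,340),(376,340)],.044,st).mean(0))
E
```

```text
[[0.46931279 0.47020092 0.044     ]] [[0.47131569 0.4663647  0.        ]] [[0.46949033 0.47655618 0.03      ]] [0.47434225 0.43461437 0.044     ]
```

>>> apply_moves:
  commands:
    - [[-1,0.0045,-0.005,-0.02,0],[-1,0.0045,-0.005,-0.045,0],[-1,0.0045,-0.005,-0.055,0],[-1,0.0045,-0.005,-0.056,0],[-1,0.0045,-0.005,-0.056,0]]

```text
t: 41.35
tcp_pos: [0.4724, 0.4604, 0.0055]
eef_rot: [0.655, 0.755, 0.002, -0.01]
wrist_force: [0.4, -0.5, 0.3]
opening: 0.0854
```

>>> apply_moves:
  commands:
    - [[0.2,0,0,0,0],[0.2,0,0,0,0],[0.2,0,0,0,0],[0.2,0,0,0,0],[0.2,0,0,0.02,0]]
  newtons: 20

```text
t: 41.98
tcp_pos: [0.4707, 0.4592, 0.0235]
eef_rot: [0.655, 0.755, -0.0, -0.011]
wrist_force: [-0.6, -0.5, -1.5]
opening: 0.0502
```

>>> apply_moves:
  commands:
    - [[0.2,0,0,0.01,0],[-0.16,0,0,0.01,0],[-0.168,0,0,0.01,0],[-0.171,0,0,0.01,0],[0.2,0,0,0.01,0]]
  newtons: 20

```text
t: 42.6
tcp_pos: [0.4704, 0.459, 0.033]
eef_rot: [0.655, 0.755, -0.001, -0.011]
wrist_force: [-0.5, -0.2, -1.5]
opening: 0.0502
```

```bash
cat > sz.py <<'E'
import sys
from h import *
n=sys.argv[1]
st,c=snap('scene',n); print(st['t'],st['tcp_pos'].round(4),st['opening'],st['wrist_force'].round(1)); cv2.imwrite(f'pics/{n}z.png',cv2.resize(c['pixels'][260:460,380:640,::-1],None,fx=2.6,fy=2.6,interpolation=cv2.INTER_CUBIC))
E
python3 sz.py s37
```

```text
42.6 [0.4704 0.459  0.033 ] 0.05016738641522403 [-0.5 -0.2 -1.5]
```

View pics/s37z.png

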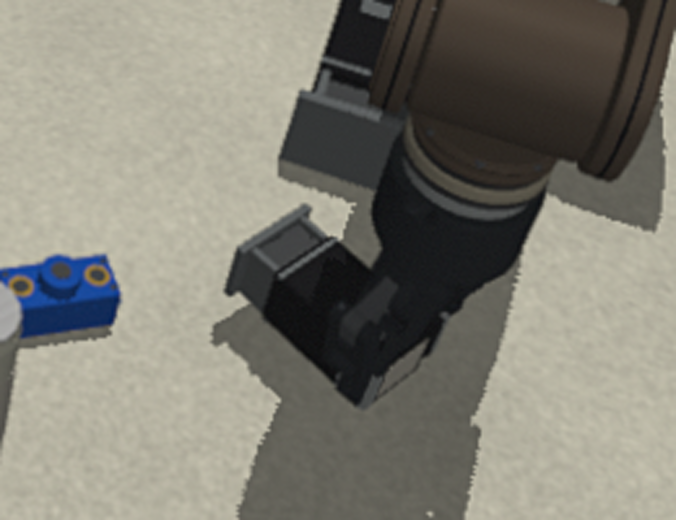

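>>> apply_moves:
  commands:
    - [[-0.165,0,0,0.01,0],[-0.17,0,0,0.01,0],[-0.173,0,0,0.01,0],[-0.173,0,0,0.01,0],[-0.173,0,0,0.01,0]]
  newtons: 20

```text
t: 43.28
tcp_pos: [0.4703, 0.459, 0.0429]
eef_rot: [0.655, 0.755, -0.001, -0.011]
wrist_force: [0.4, -0.1, -2.4]
opening: 0.0504
```

```bash
python3 sz.py s38
```

```text
43.275 [0.4703 0.459  0.0429] 0.050352601263863164 [ 0.4 -0.1 -2.4]
```

View pics/s38z.png

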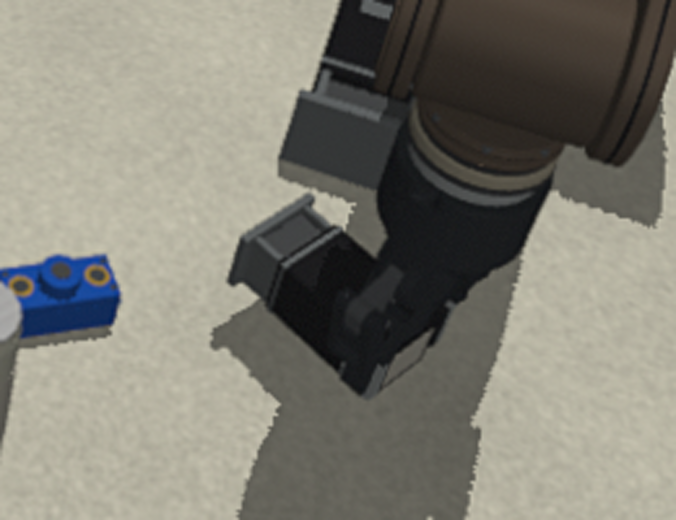

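Still level. I'll slacken in finer steps.

>>> apply_moves:
  commands:
    - [[-0.174,0,0,0,0],[-0.175,0,0,0,0],[-0.175,0,0,0,0],[-0.176,0,0,0,0],[-0.176,0,0,0,0]]
  newtons: 20

```text
t: 43.95
tcp_pos: [0.4703, 0.459, 0.0429]
eef_rot: [0.655, 0.755, -0.001, -0.011]
wrist_force: [-0.6, -0.3, -1.8]
opening: 0.0504
```

```bash
python3 sz.py s39
```

```text
43.95 [0.4703 0.459  0.0429] 0.05044199524416683 [-0.6 -0.3 -1.8]
```

View pics/s39z.png

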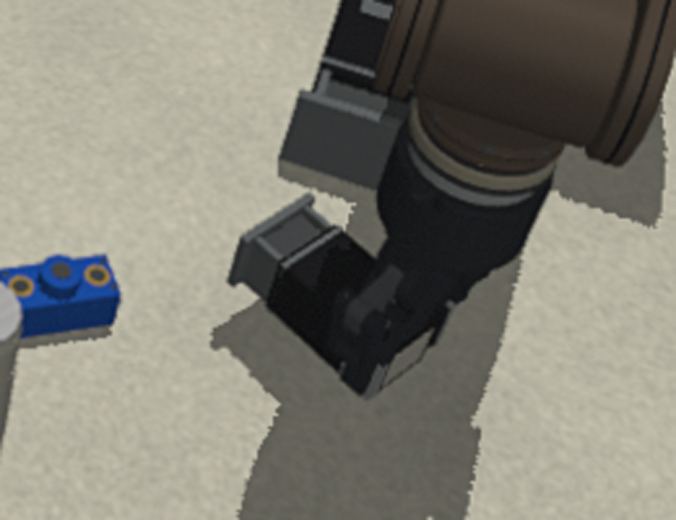

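>>> apply_moves:
  commands:
    - [[-0.177,0,0,0,0],[-0.178,0,0,0,0],[-0.179,0,0,0,0],[-0.18,0,0,0,0],[-0.18,0,0,0,0]]
  newtons: 20

```text
t: 44.62
tcp_pos: [0.4703, 0.459, 0.0429]
eef_rot: [0.655, 0.755, -0.001, -0.011]
wrist_force: [-1.3, -0.3, -1.2]
opening: 0.0502
```

```bash
python3 sz.py s40
```

```text
44.625 [0.4703 0.459  0.0429] 0.050170045841133826 [-1.3 -0.3 -1.2]
```

View pics/s40z.png

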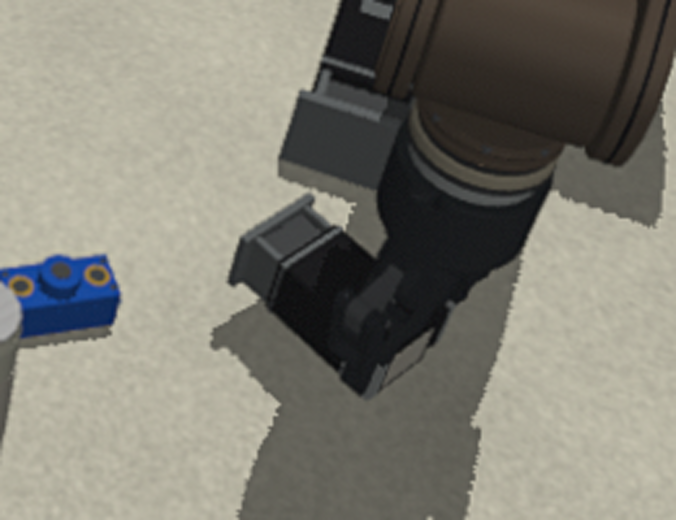

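>>> apply_moves:
  commands:
    - [[-0.181,0,0,0,0],[-0.182,0,0,0,0],[-0.183,0,0,0,0],[-0.184,0,0,0,0],[-0.184,0,0,0,0]]
  newtons: 20

```text
t: 45.3
tcp_pos: [0.4704, 0.459, 0.043]
eef_rot: [0.655, 0.755, -0.001, -0.011]
wrist_force: [-0.0, 0.0, -0.2]
opening: 0.0505
```

```bash
python3 sz.py s41
```

```text
45.3 [0.4704 0.459  0.043 ] 0.050538486629361265 [-0.   0.  -0.2]
```

View pics/s41z.png

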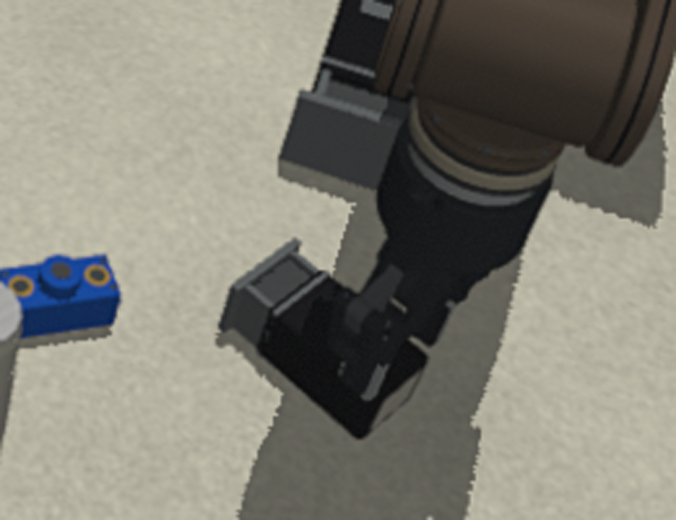

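>>> apply_moves:
  commands:
    - [[-0.3,0,0,0,0],[-0.5,0,0,0.01,0],[-0.5,-0.001,0.007,0.01,0],[-0.5,-0.001,0.007,0.01,0],[-0.5,-0.001,0.007,0.01,0]]

```text
t: 45.98
tcp_pos: [0.4692, 0.4661, 0.0528]
eef_rot: [0.655, 0.756, -0.001, -0.011]
wrist_force: [-0.1, -0.0, 1.0]
opening: 0.0644
```

```bash
python3 look.py wrist w42|head -1
```

```text
t 45.975 tcp [0.4692 0.4661 0.0528] yaw 98.14 open 0.0644 F [-0.1 -0.   1. ] j [0.62 0.45 1.72 0.02 0.98 0.46]
```

View pics/w42.png

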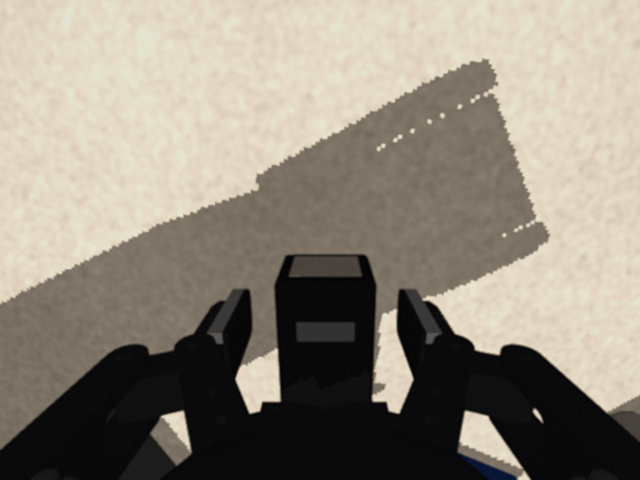

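>>> apply_moves:
  commands:
    - [[-0.5,-0.0005,0.002,-0.02,0],[-0.5,-0.0005,0.002,-0.042,0],[-0.5,-0.0005,0.002,-0.043,0],[0.2,-0.0005,0.002,-0.043,0],[0.2,-0.0005,0.002,-0.043,0]]
  newtons: 20

```text
t: 46.65
tcp_pos: [0.4689, 0.4682, 0.0099]
eef_rot: [0.655, 0.755, -0.001, -0.011]
wrist_force: [-0.0, 0.0, -1.3]
opening: 0.0497
```

>>> apply_moves:
  commands:
    - [[0.2,0,0,0,0],[0.2,0,0,0,0],[-0.1,0,0,0.01,0],[-0.14,0,0,0.02,0],[-0.15,0,0,0.028,0]]
  newtons: 20

```text
t: 47.28
tcp_pos: [0.4694, 0.4686, 0.0394]
eef_rot: [0.655, 0.755, 0.0, -0.011]
wrist_force: [0.1, 0.1, -1.2]
opening: 0.05
```

>>> apply_moves:
  commands:
    - [[-0.155,0,0,0,0],[-0.16,0,0,0,0],[-0.16,0,0,0,0],[-0.165,0,0,0,0],[-0.165,0,0,0,0]]

```text
t: 47.9
tcp_pos: [0.4693, 0.4685, 0.0392]
eef_rot: [0.655, 0.755, -0.0, -0.011]
wrist_force: [-0.2, -0.6, -2.3]
opening: 0.0502
```

>>> apply_moves:
  commands:
    - [[-0.168,0,0,0,0],[-0.168,0,0,0,0],[-0.17,0,0,0,0],[-0.17,0,0,0,0],[-0.17,0,0,0,0]]

```text
t: 48.52
tcp_pos: [0.4693, 0.4684, 0.0392]
eef_rot: [0.655, 0.755, 0.0, -0.011]
wrist_force: [-0.4, -1.1, -2.1]
opening: 0.0501
```

```bash
python3 sz.py s43
```

```text
48.525 [0.4693 0.4684 0.0392] 0.05005614848422676 [-0.4 -1.1 -2.1]
```

View pics/s43z.png

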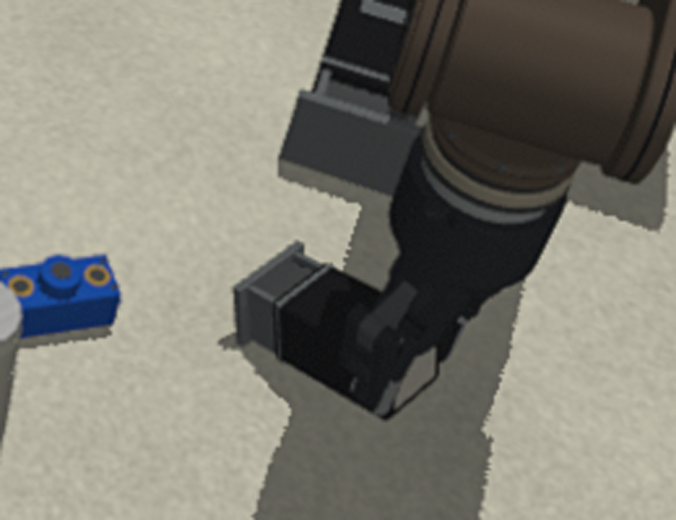

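It pivoted with the foot edge now at the table. I'll keep the stages going with slightly firmer lifts.

>>> apply_moves:
  commands:
    - [[-0.155,0,0,0,0],[-0.155,0,0,0.008,0],[-0.155,0,0,0.016,0],[-0.155,0,0,0.025,0],[-0.155,0,0,0.025,0]]

```text
t: 49.2
tcp_pos: [0.4701, 0.4691, 0.0659]
eef_rot: [0.655, 0.755, 0.001, -0.01]
wrist_force: [-0.6, 0.4, -2.3]
opening: 0.0499
```

>>> apply_moves:
  commands:
    - [[-0.16,0,0,0,0],[-0.165,0,0,0,0],[-0.165,0,0,0,0],[-0.168,0,0,0,0],[-0.168,0,0,0,0]]

```text
t: 49.82
tcp_pos: [0.4702, 0.4691, 0.066]
eef_rot: [0.655, 0.755, 0.001, -0.01]
wrist_force: [-0.0, -0.2, -0.8]
opening: 0.0499
```

```bash
python3 sz.py s44
```

```text
49.825 [0.4702 0.4691 0.066 ] 0.0499089767895285 [-0.  -0.2 -0.8]
```

View pics/s44z.png

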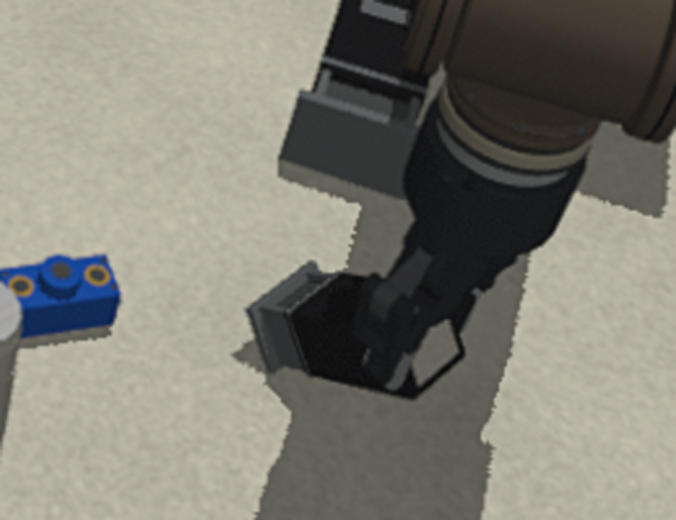

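It is now at about 45°. Another stage the same way.

>>> apply_moves:
  commands:
    - [[-0.15,0,0,0,0],[-0.15,0,0,0.008,0],[-0.15,0,0,0.016,0],[-0.15,0,0,0.022,0],[-0.15,0,0,0.022,0]]

```text
t: 50.5
tcp_pos: [0.4707, 0.4695, 0.0892]
eef_rot: [0.655, 0.755, 0.002, -0.01]
wrist_force: [0.8, -0.4, -2.7]
opening: 0.0497
```

>>> apply_moves:
  commands:
    - [[-0.158,0,0,0,0],[-0.163,0,0,0,0],[-0.163,0,0,0,0],[-0.167,0,0,0,0],[-0.167,0,0,0,0]]

```text
t: 51.12
tcp_pos: [0.4707, 0.4695, 0.0891]
eef_rot: [0.655, 0.755, 0.002, -0.01]
wrist_force: [-0.3, -0.2, -1.5]
opening: 0.0498
```

```bash
python3 sz.py s45
```

```text
51.125 [0.4707 0.4695 0.0891] 0.049781831564185995 [-0.3 -0.2 -1.5]
```

View pics/s45z.png

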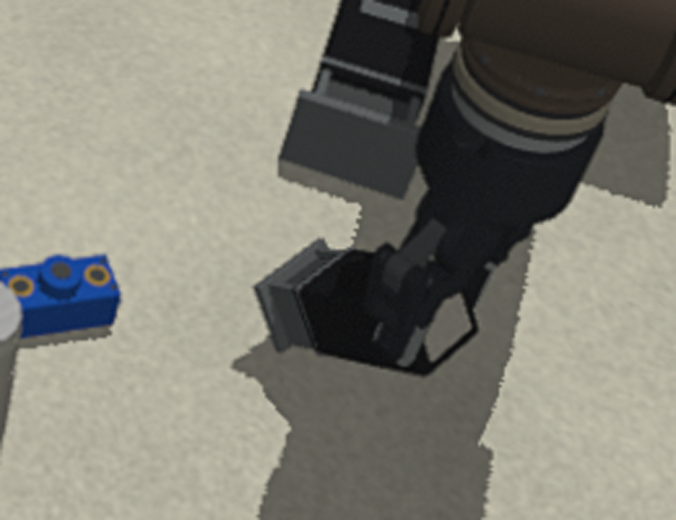

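>>> apply_moves:
  commands:
    - [[-0.169,0,0,0,0],[-0.169,0,0,0,0],[-0.17,0,0,0,0],[-0.17,0,0,0,0],[-0.17,0,0,0,0]]

```text
t: 51.8
tcp_pos: [0.4708, 0.4695, 0.0892]
eef_rot: [0.655, 0.756, 0.002, -0.01]
wrist_force: [-0.1, 0.3, -1.2]
opening: 0.05
```

```bash
python3 sz.py s46
```

```text
51.8 [0.4708 0.4695 0.0892] 0.050040379412963215 [-0.1  0.3 -1.2]
```

View pics/s46z.png

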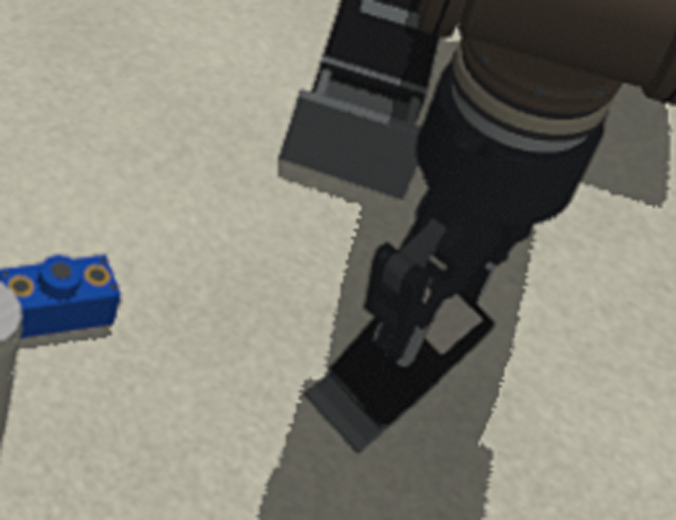

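It has swung to about 50–55° from level. I'll continue slackening.

>>> apply_moves:
  commands:
    - [[-0.17,0,0,0,0],[-0.171,0,0,0,0],[-0.171,0,0,0,0],[-0.171,0,0,0,0],[-0.165,0,0,0,0]]

```text
t: 52.48
tcp_pos: [0.4708, 0.4696, 0.0895]
eef_rot: [0.655, 0.756, 0.003, -0.01]
wrist_force: [-0.4, -0.5, 0.2]
opening: 0.0498
```

```bash
python3 sz.py s47; python3 look.py wrist w47|head -1
```

```text
52.475 [0.4708 0.4696 0.0895] 0.049817826994315174 [-0.4 -0.5  0.2]
t 52.525 tcp [0.4709 0.4696 0.0895] yaw 98.14 open 0.0497 F [-0.  -0.5  0.2] j [0.62 0.4  1.7  0.02 1.04 0.47]
```

View pics/s47z.png

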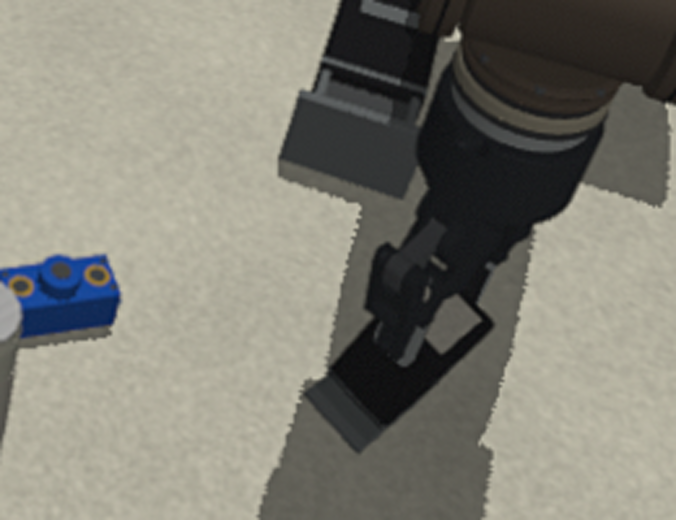

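View pics/w47.png

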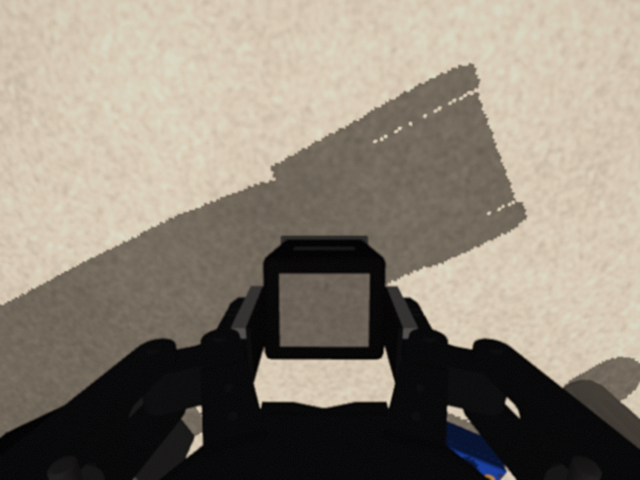

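```bash
python3 - <<'E'
from h import *
st,c=load('s47'); f=lambda p:(380+p[0]/2.6,260+p[1]/2.6)
for z in (0,.01,.02): 
    q=onz(c,[f((358,450)),f((305,388))],z)[:,:2]; print(z,q.round(4).tolist(),np.linalg.norm(q[0]-q[1]))
q=onz(c,[f((493,322)),f((458,295)),f((425,345))],.1)[:,:2];print(q.round(4).tolist())
q=onz(c,[f((493,322)),f((458,295)),f((425,345))],.08)[:,:2];print(q.round(4).tolist())
stw,cw=load('w47')
print('wrist foot z0',onz(cw,[(281,237),(368,237)],0.0,stw),onz(cw,[(281,237),(368,237)],0.02,stw))
print('top face at .1/.12',onz(cw,[(265,258),(383,258),(265,357),(383,357)],.10,stw)[:,:2].round(4).tolist(),onz(cw,[(265,258),(383,258),(265,357),(383,357)],.12,stw)[:,:2].round(4).tolist())
E
```

```text
0 [[0.4961, 0.4803], [0.4947, 0.4341]] 0.04631619981843534
0.01 [[0.5026, 0.4836], [0.5013, 0.4379]] 0.04568114799382595
0.02 [[0.5092, 0.4868], [0.5079, 0.4418]] 0.045046096169216614
[[0.4425, 0.4911], [0.4459, 0.469], [0.4862, 0.4837]]
[[0.4255, 0.484], [0.429, 0.4611], [0.4706, 0.4763]]
wrist foot z0 [[0.44040316 0.46956017 0.        ]
 [0.50112776 0.47847305 0.        ]] [[0.44233608 0.47555262 0.02      ]
 [0.49788881 0.4837064  0.02      ]]
top face at .1/.12 [[0.4445, 0.4896], [0.4926, 0.4967], [0.449, 0.4424], [0.5016, 0.4504]] [[0.4473, 0.4971], [0.4883, 0.5031], [0.4511, 0.4569], [0.4959, 0.4636]]
```

Both foot edges project onto the table 44–46 mm apart, so the stamp is now standing on its foot. I'll open the jaws so it settles.

>>> apply_moves:
  commands:
    - [[-0.18,0,0,0,0],[-0.19,0,0,0,0],[-0.2,0,0,0,0],[-0.3,0,0,0,0],[-0.4,0,0,0,0]]

```text
t: 53.2
tcp_pos: [0.471, 0.4697, 0.0896]
eef_rot: [0.655, 0.755, 0.003, -0.01]
wrist_force: [0.3, -0.7, 0.2]
opening: 0.0601
```

```bash
python3 sz.py s48; python3 look.py wrist w48|head -1
```

```text
53.2 [0.471  0.4697 0.0896] 0.06013793927669179 [ 0.3 -0.7  0.2]
t 53.25 tcp [0.471  0.4696 0.0896] yaw 98.14 open 0.0595 F [-0.2 -0.4 -0.5] j [0.62 0.4  1.7  0.02 1.04 0.47]
```

View pics/s48z.png

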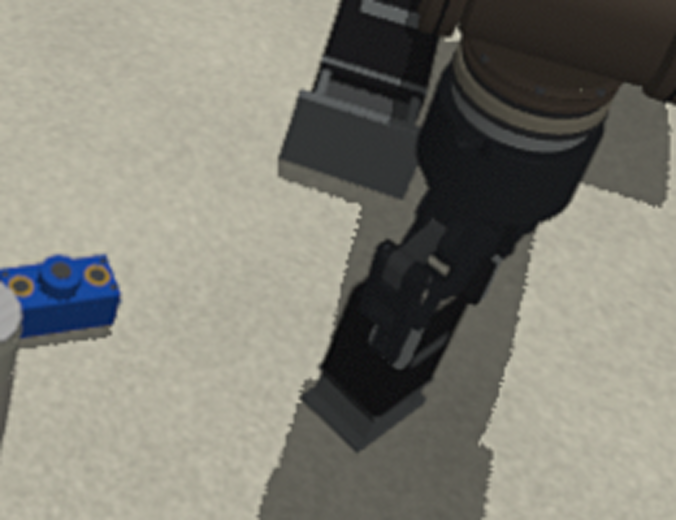

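View pics/w48.png

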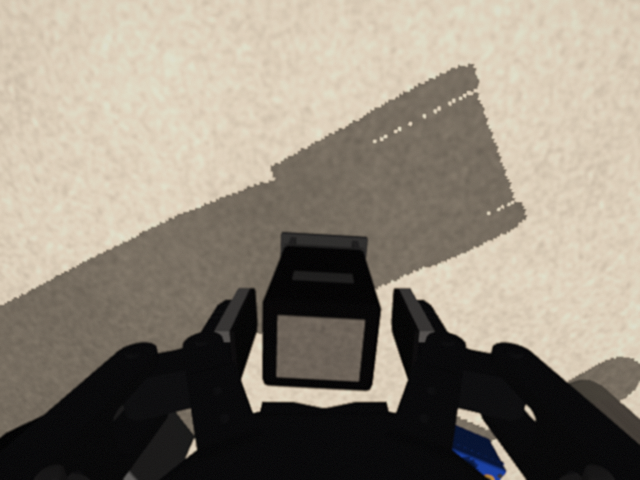

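The stamp now stands upright. I'll measure its centre for a proper grip.

```bash
python3 - <<'E'
from h import *
st,c=load('w48')
a=onz(c,[(277,315),(365,319),(362,381),(277,378)],.105,st)[:,:2];print(a.round(4).tolist(),a.mean(0),[np.linalg.norm(a[i]-a[i-1]).round(4) for i in range(4)],np.degrees(np.arctan2(*(a[1]-a[0])[::-1])))
f=onz(c,[(282,233),(367,238)],0.0,st)[:,:2];print(f,f.mean(0),np.linalg.norm(f[0]-f[1]),np.degrees(np.arctan2(*(f[1]-f[0])[::-1])))
f=onz(c,[(282,233),(367,238)],0.006,st)[:,:2];print(f.mean(0),np.linalg.norm(f[0]-f[1]))
print(st['tcp_pos'])
E
```

```text
[[0.4527, 0.4671], [0.4894, 0.4707], [0.4935, 0.4401], [0.4559, 0.4361]] [0.47285174 0.45349939] [np.float64(0.0312), np.float64(0.0369), np.float64(0.0308), np.float64(0.0378)] 5.5820945632895915
[[0.44092097 0.47264169]
 [0.50072482 0.47770971]] [0.47082289 0.4751757 ] 0.060018210208313 4.843900552127029
[0.47062774 0.47683005] 0.05848541520027509
[0.47098901 0.46963291 0.08956481]
```

>>> apply_moves:
  commands:
    - [[-0.6,0.001,-0.008,0,-1.5],[-0.6,0.002,-0.016,0,-3],[-0.6,0.002,-0.016,-0.012,-3],[-0.6,0.002,-0.016,-0.025,-3],[-0.6,0.002,-0.016,-0.0275,-3]]
  newtons: 50

```text
t: 53.92
tcp_pos: [0.4718, 0.4529, 0.0597]
eef_rot: [0.675, 0.738, 0.001, -0.01]
wrist_force: [0.7, -0.7, -0.9]
opening: 0.0686
```

>>> apply_moves:
  commands:
    - [[0.3,0,0,0,0],[0.3,0,0,0,0],[0.3,0,0,0,0],[0.3,0,0,0,0],[0.3,0,0,0,0]]
  newtons: 50

```text
t: 54.55
tcp_pos: [0.4717, 0.4529, 0.0596]
eef_rot: [0.675, 0.738, 0.001, -0.01]
wrist_force: [-0.5, 0.0, -1.2]
opening: 0.0497
```

```bash
python3 look.py wrist w49|head -1; python3 look.py top t49|head -1
```

```text
t 54.55 tcp [0.4717 0.4529 0.0596] yaw 95.14 open 0.0497 F [-0.5  0.  -1.2] j [0.6  0.42 1.74 0.03 0.98 0.5 ]
t 54.6 tcp [0.4717 0.4529 0.0596] yaw 95.14 open 0.0493 F [-0.1 -0.1 -2. ] j [0.6  0.42 1.74 0.03 0.98 0.5 ]
```

View pics/w49.png

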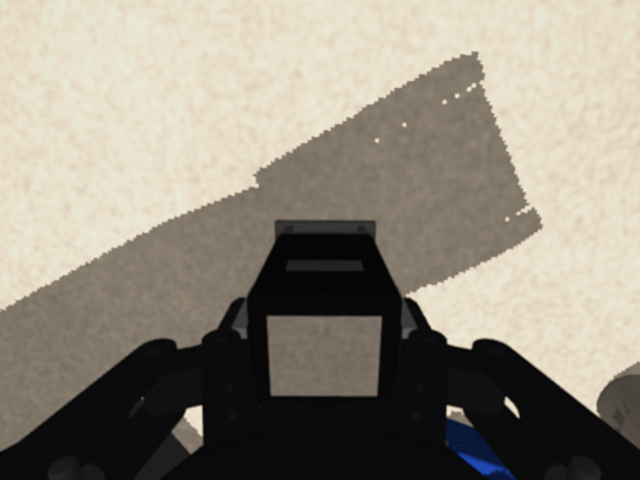

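The handle is gripped squarely. I'll lift it and carry it to the label.

>>> apply_moves:
  commands:
    - [[0.3,0,0,0.04,0],[0.3,0.003,-0.015,0.09,0],[0.3,0.01,-0.06,0.115,0],[0.3,0.02,-0.11,0.12,1],[0.3,0.03,-0.165,0.12,2]]

```text
t: 55.28
tcp_pos: [0.5023, 0.2869, 0.1811]
eef_rot: [0.661, 0.75, 0.002, -0.01]
wrist_force: [0.5, -0.1, -1.8]
opening: 0.0494
```

>>> apply_moves:
  commands:
    - [[0.3,0.01,-0.055,0,0.5],[0.3,0.02,-0.11,0,1],[0.3,0.03,-0.165,0,1],[0.3,0.04,-0.22,0,1],[0.3,0.05,-0.275,0,1]]

```text
t: 55.9
tcp_pos: [0.5525, 0.0101, 0.1814]
eef_rot: [0.654, 0.756, 0.002, -0.009]
wrist_force: [0.4, -0.1, -2.0]
opening: 0.0497
```

>>> apply_moves:
  commands:
    - [[0.3,0.01,-0.055,0,0],[0.3,0.02,-0.11,0,0],[0.3,0.03,-0.16,0,0],[0.3,0.0335,-0.1827,0,0],[0.3,0.0335,-0.1827,-0.02,0]]

```text
t: 56.52
tcp_pos: [0.5873, -0.1743, 0.1628]
eef_rot: [0.655, 0.755, 0.003, -0.007]
wrist_force: [-0.7, 0.0, -1.4]
opening: 0.0493
```

```bash
python3 look.py wrist w50|head -1; python3 look.py scene s50|head -1
```

```text
t 56.525 tcp [ 0.5873 -0.1743  0.1628] yaw 98.11 open 0.0493 F [-0.7  0.  -1.4] j [-0.46  0.22  1.79  0.01  1.15 -0.6 ]
t 56.575 tcp [ 0.5845 -0.1717  0.1576] yaw 98.18 open 0.0496 F [-1.5  1.  -4.5] j [-0.46  0.22  1.79  0.01  1.15 -0.6 ]
```

View pics/w50.png

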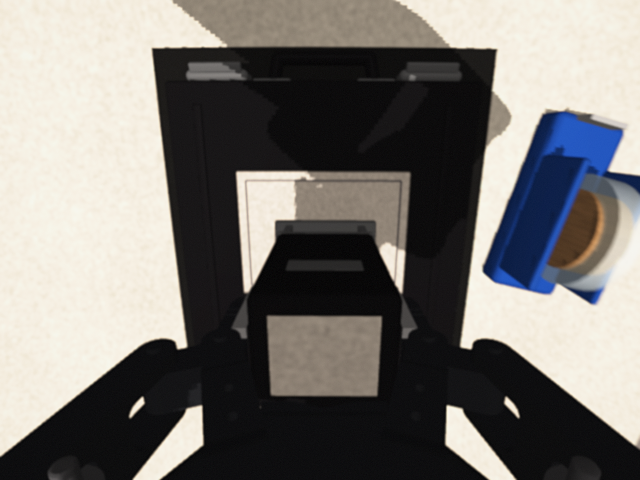

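View pics/s50.png

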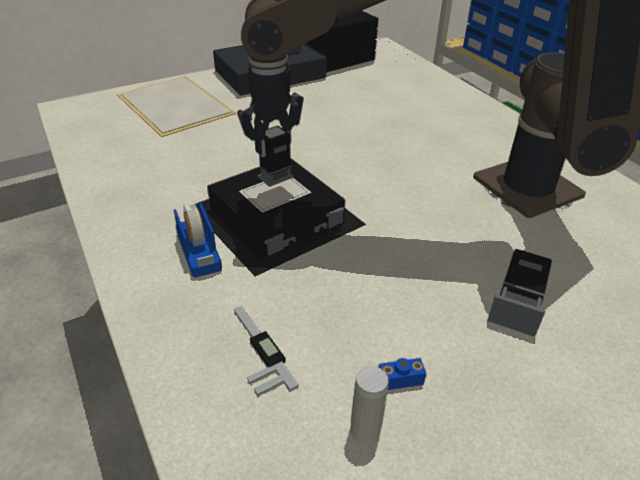

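```bash
python3 - <<'E'
from h import *
st,c=load('w50')
e=onz(c,[(237,172),(411,172)],.062,st)[:,:2]; m=e.mean(0); th=np.radians(-81.7);X=np.array([np.cos(th),np.sin(th)])
print(e,np.linalg.norm(e[0]-e[1]),'label centre',m+.046*X)
print(bot.read_state()['tcp_pos'])
E
```

```text
[[ 0.52035776 -0.13503517]
 [ 0.64150298 -0.11760476]] 0.12239274392077343 label centre [ 0.58757075 -0.17183815]
[ 0.58366368 -0.17050005  0.15738939]
```

>>> apply_moves:
  commands:
    - [[0.3,0.003,-0.0015,-0.012,0],[0.3,0.003,-0.0015,-0.024,0],[0.3,0.003,-0.0015,-0.032,0],[0.3,0.003,-0.0015,-0.035,0],[0.3,0.003,-0.0015,-0.036,0]]

```text
t: 57.25
tcp_pos: [0.5868, -0.172, 0.1215]
eef_rot: [0.654, 0.756, 0.002, -0.013]
wrist_force: [0.2, 0.6, -1.0]
opening: 0.0495
```

>>> apply_moves:
  commands:
    - [[0.3,0,0,-0.004,0],[0.3,0,0,-0.008,0],[0.3,0,0,-0.012,0],[0.3,0,0,-0.015,0],[0.3,0,0,-0.017,0]]

```text
t: 57.88
tcp_pos: [0.5871, -0.1722, 0.1071]
eef_rot: [0.654, 0.756, 0.002, -0.013]
wrist_force: [-6.8, 3.0, 10.2]
opening: 0.0494
```

>>> apply_moves:
  commands:
    - [[0.3,0,0,-0.003,0],[0.3,0,0,-0.005,0],[0.3,0,0,-0.006,0],[0.3,0,0,-0.006,0],[0.3,0,0,-0.006,0]]

```text
t: 58.5
tcp_pos: [0.5873, -0.1723, 0.1051]
eef_rot: [0.654, 0.756, 0.002, -0.013]
wrist_force: [-8.1, 3.3, 14.0]
opening: 0.0497
```

```bash
python3 look.py scene s51|head -1; python3 look.py wrist w51|head -1; python3 - <<'E'
from h import *
st,c=load('s51'); cv2.imwrite('pics/s51z.png',cv2.resize(c['pixels'][60:280,180:380,::-1],None,fx=2.7,fy=2.7,interpolation=cv2.INTER_CUBIC))
E
```

```text
t 58.5 tcp [ 0.5873 -0.1723  0.1051] yaw 98.3 open 0.0497 F [-8.1  3.3 14. ] j [-0.45  0.29  1.81  0.01  1.06 -0.61]
t 58.55 tcp [ 0.5873 -0.1723  0.1051] yaw 98.29 open 0.0494 F [-8.7  3.2 14.6] j [-0.45  0.29  1.81  0.01  1.06 -0.61]
```

View pics/s51z.png

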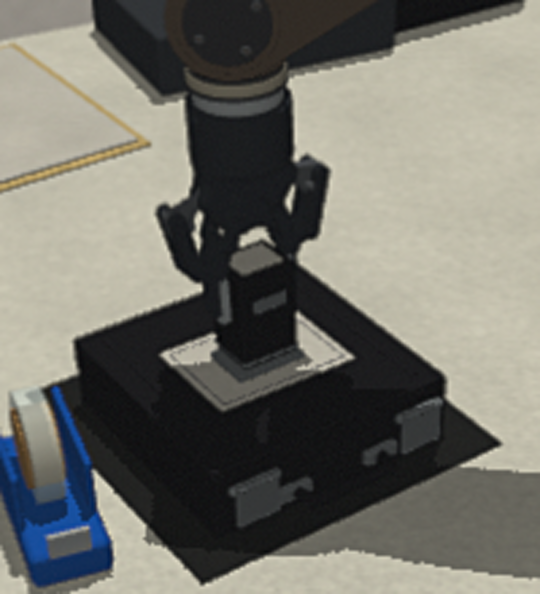

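View pics/w51.png

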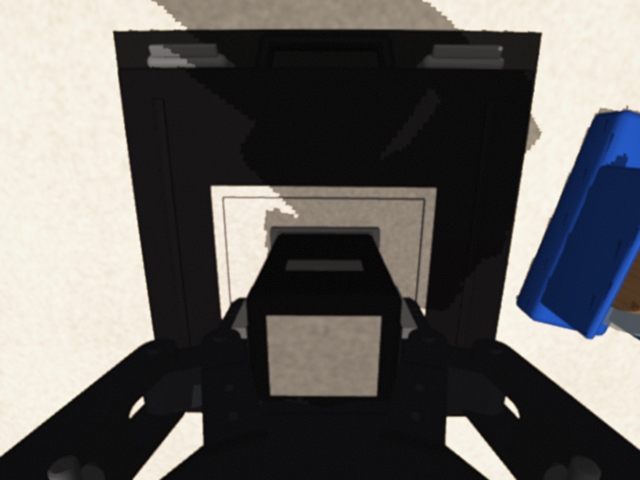

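The handle has come down onto the foot at 14 N. I'll press a little more to be sure it bottoms out.

>>> apply_moves:
  commands:
    - [[0.3,0,0,-0.004,0],[0.3,0,0,-0.007,0],[0.3,0,0,-0.008,0],[0.3,0,0,-0.008,0],[0.3,0,0,-0.008,0]]

```text
t: 59.22
tcp_pos: [0.5876, -0.1724, 0.1049]
eef_rot: [0.654, 0.757, 0.001, -0.014]
wrist_force: [-15.5, 6.8, 29.4]
opening: 0.0496
```

It's hard on its stop: 29 N for only 0.2 mm more travel. I'll lift it and set it down on the free bench at about (0.54, 0.10).

>>> apply_moves:
  commands:
    - [[0.3,0,0,0.02,0],[0.3,0,0,0.05,0],[0.3,0,0,0.085,0],[0.3,-0.005,0.04,0.085,0],[0.3,-0.015,0.1,0.085,0]]

```text
t: 59.85
tcp_pos: [0.5734, -0.0729, 0.1906]
eef_rot: [0.655, 0.756, 0.002, -0.012]
wrist_force: [0.5, -0.2, -2.6]
opening: 0.0491
```

>>> apply_moves:
  commands:
    - [[0.3,-0.01,0.055,0,0],[0.3,-0.02,0.11,0,0],[0.3,-0.03,0.16,0,0],[0.3,-0.033,0.175,-0.03,0],[0.3,-0.033,0.175,-0.07,0]]

```text
t: 60.48
tcp_pos: [0.5415, 0.1037, 0.1213]
eef_rot: [0.654, 0.756, 0.003, -0.01]
wrist_force: [0.3, -0.9, -2.1]
opening: 0.0496
```

```bash
python3 look.py scene s52|head -1; python3 look.py top t52|head -1
```

```text
t 60.475 tcp [0.5415 0.1037 0.1213] yaw 98.31 open 0.0496 F [ 0.3 -0.9 -2.1] j [-0.    0.14  1.96  0.02  1.05 -0.16]
t 60.525 tcp [0.5369 0.1029 0.1141] yaw 98.24 open 0.0495 F [-3.1 -0.7 -5.7] j [-0.01  0.15  1.97  0.02  1.05 -0.16]
```

View pics/s52.png

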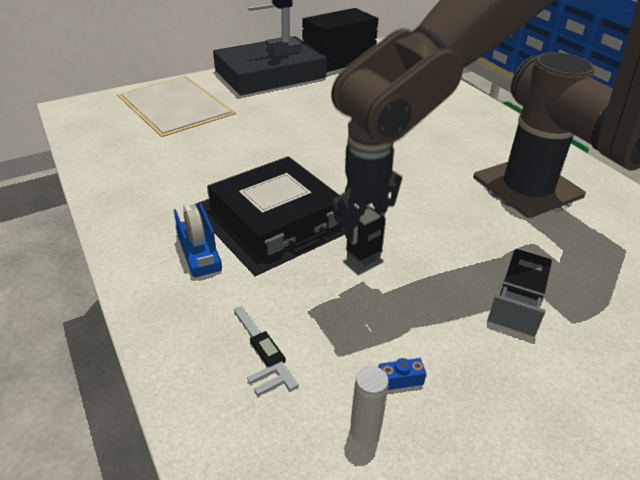

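>>> apply_moves:
  commands:
    - [[0.3,0,0,-0.015,0],[0.3,0,0,-0.03,0],[0.3,0,0,-0.042,0],[0.3,0,0,-0.05,0],[0.3,0,0,-0.052,0]]

```text
t: 61.2
tcp_pos: [0.5364, 0.1024, 0.063]
eef_rot: [0.655, 0.756, -0.002, -0.016]
wrist_force: [0.5, -1.0, -2.4]
opening: 0.0494
```

>>> apply_moves:
  commands:
    - [[0.3,0,0,-0.001,0],[0.3,0,0,-0.0015,0],[0.3,0,0,-0.002,0],[0.3,0,0,-0.002,0],[0.3,0,0,-0.002,0]]

```text
t: 61.82
tcp_pos: [0.5365, 0.1024, 0.0611]
eef_rot: [0.655, 0.756, -0.002, -0.016]
wrist_force: [-1.0, -0.3, -1.8]
opening: 0.0495
```

>>> apply_moves:
  commands:
    - [[0.3,0,0,-0.001,0],[0.3,0,0,-0.002,0],[0.3,0,0,-0.003,0],[0.3,0,0,-0.003,0],[0.3,0,0,-0.003,0]]

```text
t: 62.45
tcp_pos: [0.5366, 0.1025, 0.0586]
eef_rot: [0.655, 0.756, -0.002, -0.016]
wrist_force: [-2.3, 0.2, 4.5]
opening: 0.0495
```

The foot is on the table. I'll ease up and release.

>>> apply_moves:
  commands:
    - [[0.3,0,0,0.001,0],[-0.17,0,0,0.001,0],[-0.2,0,0,0.001,0],[-0.4,0,0,0.001,0],[-0.6,0,0,0.001,0]]

```text
t: 63.08
tcp_pos: [0.5367, 0.1024, 0.0595]
eef_rot: [0.655, 0.756, -0.002, -0.016]
wrist_force: [0.2, 0.7, -0.1]
opening: 0.0684
```

>>> apply_moves:
  commands:
    - [[-0.8,0,0,0.02,0],[-0.8,0,0,0.05,0],[-0.8,0,0,0.09,0],[-0.8,0,0,0.13,0],[-0.8,0,-0.01,0.17,0]]

```text
t: 63.7
tcp_pos: [0.5365, 0.0927, 0.2308]
eef_rot: [0.654, 0.756, -0.001, -0.016]
wrist_force: [0.2, 0.7, -0.4]
opening: 0.077
```

>>> apply_moves:
  commands:
    - [[-0.8,-0.01,-0.05,0.03,0],[-0.8,-0.02,-0.1,0.03,0],[-0.8,-0.03,-0.15,0.03,0],[-0.8,-0.04,-0.19,0.03,0],[-0.8,-0.04,-0.19,0.03,0]]

```text
t: 64.32
tcp_pos: [0.4961, -0.0995, 0.2609]
eef_rot: [0.656, 0.755, -0.001, -0.016]
wrist_force: [-0.2, 1.0, 0.3]
opening: 0.0764
```

```bash
python3 look.py scene s53|head -1; python3 look.py top t53|head -1; python3 look.py wrist w53|head -1
```

```text
t 64.325 tcp [ 0.4961 -0.0995  0.2609] yaw 97.99 open 0.0764 F [-0.2  1.   0.3] j [-0.4  -0.1   1.94  0.01  1.33 -0.54]
t 64.375 tcp [ 0.4964 -0.0982  0.2608] yaw 98.09 open 0.0768 F [-0.8  0.7  0.3] j [-0.4  -0.1   1.94  0.01  1.33 -0.54]
t 64.425 tcp [ 0.4966 -0.0973  0.2608] yaw 98.18 open 0.0768 F [-0.   0.1  0.4] j [-0.4  -0.1   1.94  0.01  1.33 -0.54]
```

View pics/s53.png

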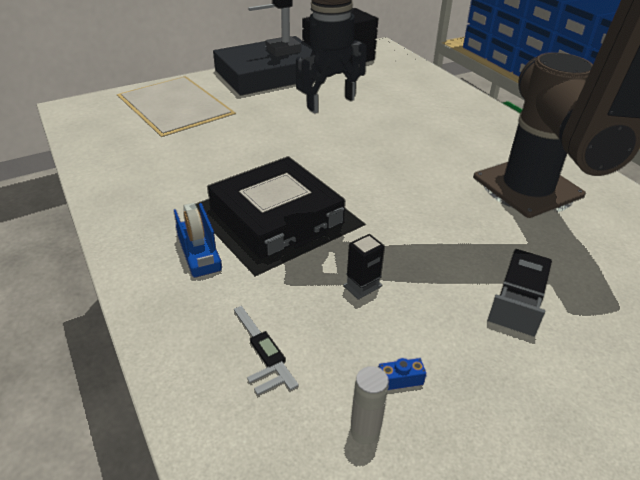

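View pics/w53.png

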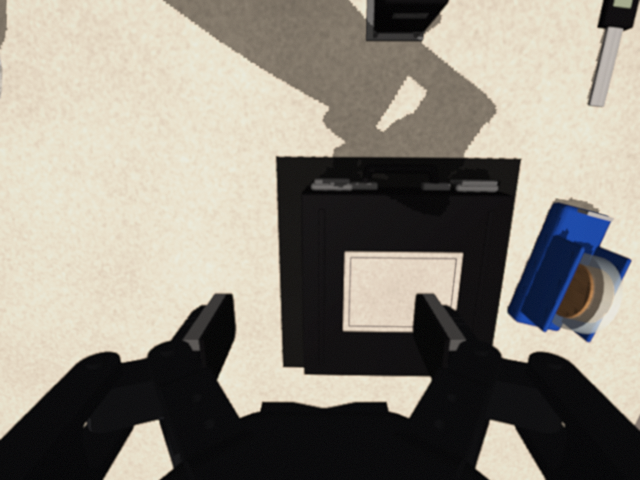

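The stamp stands upright with its handle up at scene (365,265), the lid is shut with its label plane at 62 mm, and the bystanders look untouched. I'll hand in.

```bash
python3 - <<'E'
from h import *
st,c=load('w53')
e=onz(c,[(345,252),(462,252)],.062,st)[:,:2]; print(np.linalg.norm(e[0]-e[1]))
a,ca=load('top0'); b,cb=load('t53')
for nm,(u0,v0,u1,v1) in dict(cal=(220,135,335,178),spray=(125,160,180,210),tape=(380,120,470,175)).items():
    print(nm,np.abs(ca['pixels'][v0:v1,u0:u1].astype(int)-cb['pixels'][v0:v1,u0:u1]).mean())
print(bot.close_job())
E
```

```text
0.12173994188320604
cal 14.861948095719582
spray 13.97078787878788
tape 10.658451178451179
the job is handed in; nothing more can be done
None
```

The job is handed in, and my checks suggest every step was met. `bot.close_job()` gives no verdict, so I can't confirm a pass.

- **Packing:** all four valve bodies in the scene are bonnet up, in pockets 0, 1, 2 and 4. One was knocked aside mid-run; I found it again and packed it. The last wrist picture before closing showed all four in place.
- **Lid:** I pushed it over from behind and pressed its front edge until the finger stopped at z = 0.062 m under 15 N. In the last picture the label's front edge measured 121.7 mm at 62 mm height, against 122 mm given, so the lid is shut rather than ajar.
- **Stamp:** the first two tries to stand it up failed when it slipped out of the jaws. The third, a light grip near the handle's end with staged lifts, worked.
- **Stamping:** I pressed it about 1 mm from the measured label centre, with 16.5 mm of travel. It then stopped hard: 29 N moved it only 0.2 mm further. No ink mark showed on the label, so the stroke is judged from travel and force only.
- **Final state:** the stamp stands upright on the bench at about (0.537, 0.102), handle up, with the gripper well clear. I handed in at about 64 s of the 210 s.
- **Bystanders:** they look unmoved by eye. My image comparison with the first picture gave non-zero differences (11 to 15 grey levels) around the caliper, spray can and tape dispenser. I think that is lighting and exposure, but I did not measure their positions again.

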